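Dock a transducer block and flip the spring clamp over it

TASK

Put the grooved transducer block into the mouth of the cradle, groove end first, and slide it gently along the channel until you feel it come up against the end stop. Then tip the spring flap past its snap point from behind and let its own spring throw it fully down into the block's groove; do not push it down by hand, do not lean hard on the block, cradle or flap, and leave everything else where it stands.

Things in the scene. Friction and masses are not known exactly. Their poses are not given: they have to be found in the camera images.
- block_stud (a point): Transducer block: aluminium bar 120 (x) x 44 x 34 mm high with a square steel stud, 26 x 26 mm, 60 mm tall, on top: grip it there. Point: stud axis, 72 mm above the underside, 22 mm below stud top. x along the bar to its groove end, z up. Stud is 90 mm from the groove end, 30 from the other. Groove across the top: 19 mm wide, 9 deep, middle 53 mm ahead (+x) of stud. 0.3 to 0.6 kg, loose.
- cradle: Steel cradle, slippery plastic lining, fixed to the bench. Origin on the bench under the channel's centre line; x along the channel from open mouth to end stop, y left of that, z up. Floor: a plate 12 mm high, x -120 to +145 mm. Guide walls 16 mm higher: parallel, 50 mm apart, from x +20 to +72; before that flared to about 77 mm apart at x -33. From there to x -120 the floor is open.
- floor_mid (a point): A point on the cradle's channel floor (12 mm above the bench), on the centre line, 55 mm to the mouth side of the cradle's origin; axes as the cradle's. A block centred here has its groove end inside the flare and can be slid in along +x.
- stop_zone (a point): Fixed point on the cradle at x +95, z 28 mm: only the middle of the end stop's range. The stop, a 26 mm high buffer (gives 0.17 mm/N, up to 5 mm), is on a bracket clamped by hand: its face is anywhere from x +75 to +115 mm, not measured. Feel for it with a light push of about 6 N. With the block against it, block_stud is 90 mm short of the face (cradle x -15 to +25), y 0, z 84 mm.
- hinge_zone (a point): Fixed point on the cradle at x +58, y +45, z 52 mm, on the line of the flap's hinge, which lies along the cradle's x. The flap rides on the stop's bracket, its middle 37 mm to the mouth side of the stop's face, so x +38 to +78. Flap: steel plate 30 wide (x), 8 thick; free-turning roller bar 12 mm thick, 56 long (x) at its free end, 70 mm from the hinge; under it a 16 mm nose for the groove.
- flap (a joint): Flap angle, rad. 0: open, leaning to cradle +y 35 deg off upright, bar at y +85, z 109 mm. 0.61: upright, bar at z 122. 2.182: closed, level over the channel. The spring (0.3 Nm) returns it to 0 below about 1.05 and throws it to 2.182 beyond. Push the bar slowly to -y: 4 to 8 N, more nearer the hinge; let go at the snap. It stays 0.1 or more short of closed if the block is not within 1.5 mm of the stop.
- gauge_a: dial pressure gauge standing on a round foot, 115 mm tall, dial 68 mm; a bystander to leave alone. Origin at the centre of its underside.
- gauge_b: smaller dial gauge standing on a round foot, 107 mm tall, dial 56 mm; a bystander to leave alone. Origin at the centre of its underside.
- adapter: turned brass adapter, 32 mm across, 40 mm tall; a bystander to leave alone. Origin at the centre of its underside.
- wrench: steel wrench lying flat, 190 mm long; a bystander to leave alone. Origin at the centre of its underside.
- paste: small jar, 52 mm across, 65 mm tall; a bystander to leave alone. Origin at the centre of its underside.
- phone: black phone lying flat, 150 x 72 x 9 mm; a bystander to leave alone. Origin at the centre of its underside.
- collar: steel ring, 44 mm across, 16 mm tall; a bystander to leave alone. Origin at the centre of its underside.
- mass_weight: steel cylinder weight, 48 mm across, 45 mm tall; a bystander to leave alone. Origin at the centre of its underside.
Not all that is in view belongs to the job. Of the things that look like the part that bears block_stud, take the one that is farthest to the robot's right at the start.

How it is judged:
By the outcome, as a careful person would: the job done as asked, in the order asked, and still so for the second after the job is handed in, with the robot touching nothing.
It also fails if it takes over 67 s, if anything falls off the work surface, if the arm or the gripper's body presses on something with over 40 N, if the wrist force passes 120 N, or if a joint passes its speed limit or range.

ROBOT

A 6-joint arm with a two-finger parallel gripper is mounted at the origin on the work surface. World frame = base frame: x ahead of the robot, y to its left, z up, the work surface at z = 0. Lengths are in mm, angles in rad, forces in N, time in s.
With the tool pointing down it reaches from about 375 to 975 mm from the base axis. Payload 3.8 kg.
Tool frame: the origin (TCP) lies midway between the tips of the shut fingers; the grasp point (between the pads) lies 19 mm behind it; x points along the fingers, y is the direction in which the jaws open and shut, and the axes are right-handed (so a half turn about x gives the same grasp; the last joint's range is limited). The gripper opens to 88 mm and grips with 3 to 60 N. Pads are 18 mm wide; open, the fingers measure 123 mm over their backs; the gripper's body (75 mm by 187 mm) begins 45 mm behind the grasp point.
Start: joints at [1.109, 0.264, 1.604, -0, 1.274, -0.037], TCP at [278.191, 615.002, 238.706] pointing down, gripper open.
Joint ranges: [-2.63, 2.63], [-0.94, 2.18], [0.31, 2.57], [-1.31, 4.45], [0, 2.66], [-2.55, 2.55]. Speed limits (rad/s): [2.57, 2.57, 3.14, 3.14, 3.14, 3.14].

INTERFACE

Orientations are given as [roll, pitch, yaw] about the fixed x, y, z axes, in that order (R = Rz(yaw) Ry(pitch) Rx(roll)).
In Python, from plant import monitor, imaging, job gives the robot as it stands. The module is installed in compiled form; this text tells all that it offers.
- The arm moves only by the tool move_arm, never from a script. Its argument "moves" is a list of rows, each an object of numbers: "gripper": the opening, from 0 (shut) to 1 (fully open); "dx", "dy", "dz": the shift along the tool's x, y, z in m; "wx", "wy", "wz": the turn, a rotation vector about the tool's x, y, z in degrees. A call has exactly 5 rows; each row is the pose to reach, as a shift and turn from the pose commanded when the call began, along the tool's axes at that moment; what a row does not reach only later rows make up. A row lasts 1/10 s, in which the tool goes at most 50 mm and 8.59 degrees, less where a joint would pass 70% of its speed; a pose out of reach is approached as far as the arm can. A call with a gripper value outside its range is refused whole. The fingers move at their own pace and stop on an object; "newtons" is the grip in N (left out, the last holds). Time passes only in rows, so rows that repeat a pose let the fingers close, or fill a call up. It gives the time, the measured TCP pose, the force and the opening at its end, in the units of the state.
- monitor.sense(): the state, without advancing time (a new reading comes with each control period).
- imaging.grab_frame(name): name is "side" or "top" or "wrist"; returns (picture, depth): 420x560x3 uint8, red, green, blue; 420x560 float32, mm along the optical axis (not along the pixel's ray), 0 where there is no reading.
- imaging.camera_info(name): a dict with "fx", "fy", "cx", "cy" (pixels), "R" (3x3) and "t" (3): a world point X has camera coordinates R X + t; the wrist camera has in their place "mount" (4x4, takes a point from camera to tool coordinates, whose origin is the TCP and whose axes are the tool frame's). Camera axes: x right, y down, z forward; pixel columns grow to the right and rows downward; lengths in mm; the calibration is good to about 2 mm. A picture is of the moment at which its call begins: read the wrist's pose just before it. camera_info takes no time and is no camera call.
- job.sign_off(): hands the job in, once; it reports no verdict.
The state is a dict: "time": time; "q": joint angles; "qvel": joint speeds; "effort": joint torques, N m; "position": TCP position; "eef_rot": TCP orientation; "wrist_force": force on the tool from outside, world axes, zero at the start; "ft_torque": the same for the moment, N m; "finger_gap": finger opening in mm.
Only numpy, scipy, OpenCV 4.12 (cv2) and the standard library are available. Lean on these libraries where they do the work, as an engineer would, in place of code of your own. Each camera call takes 0.05 s, during which the arm holds its last target.

## Working session

There is one attempt and no reset: what is moved stays moved. The work goes in short steps, Python scripts to look and compute and a tool call to move; the robot and the scene stay as the last step left them, time stands still between calls to the robot, and variables do not carry over. Pictures are saved under pics/ and viewed, and the job is handed in when it is done.

Besides the shell and the picture viewer there is one more tool, called after "Request:" in YAML: its name, and indented under it one key for each argument. move_arm: Moves the arm, as the interface text tells. Its arguments: {"type":"object","properties":{"moves":{"type":"array"},"newtons":{"type":"number"}},"required":["moves"]}

```bash
mkdir -p pics
cat > h.py <<'E'
import numpy as np, cv2
from plant import monitor, imaging, job
def snap(n,f):
    p,d=imaging.grab_frame(n); cv2.imwrite(f'pics/{f}.png',p[:,:,::-1]); np.save(f'pics/{f}.npy',d); return p,d
E
python3 - <<'E'
from h import *
s=monitor.sense(); print(s)
for n in ('side','top','wrist'):
    snap(n,n+'0'); print(n,imaging.camera_info(n))
E
```

```text
{'time': 0.0, 'q': array([ 1.10911090e+00,  2.64747577e-01,  1.60536643e+00, -9.72100293e-06,
        1.27368002e+00, -3.69143187e-02]), 'qvel': array([-1.75633222e-03, -7.30696390e-04, -9.80600507e-05,  1.16091148e-03,
        9.17865869e-04,  7.62604849e-04]), 'effort': array([ 5.50792647e-04, -5.02104950e+01, -3.56875598e+01,  7.29320641e-02,
        2.93358543e-02, -2.05905790e-04]), 'position': array([277.87544205, 614.37830655, 237.39583563]), 'eef_rot': array([-1.60349113,  1.56859493, -2.02825938]), 'wrist_force': array([ 0.06043757, -0.25588626, -0.0571395 ]), 'ft_torque': array([0.00917038, 0.01751483, 0.01002949]), 'finger_gap': 88.00986863527521}
side {'fx': 397.00444259404674, 'fy': 397.00444259404674, 'cx': 272.35627946910967, 'cy': 208.73601854107366, 'R': array([[ 0.99622101, -0.08531558,  0.01627709],
       [-0.04586813, -0.67592838, -0.73553853],
       [ 0.07375504,  0.73201234, -0.67728732]]), 't': array([-473.39480984,   93.49516771, 1138.66190622])}
top {'fx': 518.7864458529298, 'fy': 518.7864458529298, 'cx': 281.74756059269276, 'cy': 211.8158216644567, 'R': array([[-0.00175039, -0.99995392,  0.00943883],
       [-0.99826195,  0.00119126, -0.0589208 ],
       [ 0.05890684, -0.00952556, -0.99821804]]), 't': array([  32.106503  ,  467.82244635, 1307.16029342])}
wrist {'fx': 331.66965861847683, 'fy': 331.66965861847683, 'cx': 274.60827829563766, 'cy': 204.21032591404995, 'mount': array([[-4.21472447e-05, -2.86995549e-01,  9.57931915e-01,
        -1.46158855e+02],
       [ 9.99999753e-01, -6.83618849e-04, -1.60813446e-04,
        -3.15166144e-01],
       [ 7.01013057e-04,  9.57931672e-01,  2.86995507e-01,
        -7.58817018e+01],
       [ 0.00000000e+00,  0.00000000e+00,  0.00000000e+00,
         1.00000000e+00]])}
```

View pics/top0.png

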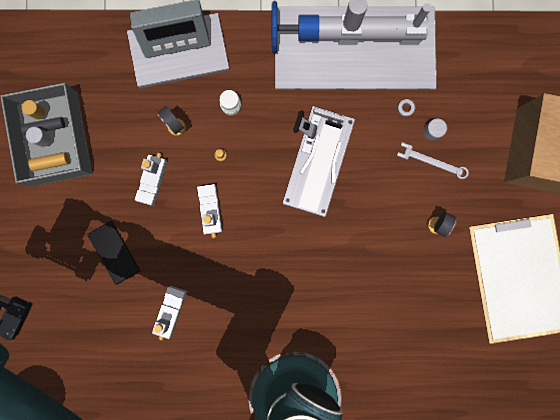

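View pics/side0.png

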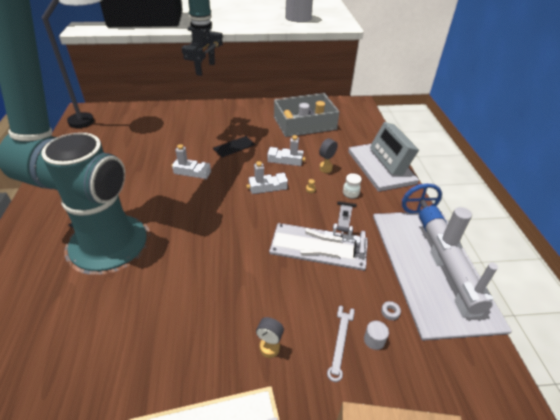

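View pics/wrist0.png

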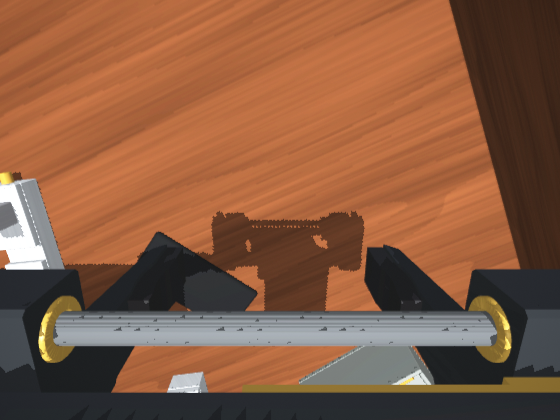

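Top view: three block lookalikes sit near (150,178), (209,208) and (169,313). The cradle is at (318,160), with its flap at (305,123). The robot's right is image +column, so the choice should be (209,208). I'll measure it and check a close crop.

```bash
cat >> h.py <<'E'
def cloud(n,d):
    c=imaging.camera_info(n); v,u=np.indices(d.shape)
    P=np.stack([(u-c['cx'])/c['fx']*d,(v-c['cy'])/c['fy']*d,d],-1).astype(float)
    return (P-c['t'])@c['R']
def proj(n,X):
    c=imaging.camera_info(n); p=np.asarray(X,float)@c['R'].T+c['t']
    return np.stack([p[...,0]/p[...,2]*c['fx']+c['cx'],p[...,1]/p[...,2]*c['fy']+c['cy']],-1)
E
python3 - <<'E'
from h import *
np.set_printoptions(precision=1,suppress=True)
p=cv2.imread('pics/top0.png'); d=np.load('pics/top0.npy'); W=cloud('top',d)
a=cv2.resize(p[140:250,120:270],None,fx=5,fy=5,interpolation=cv2.INTER_CUBIC);cv2.imwrite('pics/c1.png',a)
a=cv2.resize(p[95:225,270:370],None,fx=4.5,fy=4.5,interpolation=cv2.INTER_CUBIC);cv2.imwrite('pics/c2.png',a)
for u,v in [(150,168),(210,218),(160,328)]:
    w=W[v-35:v+36,u-35:u+36].reshape(-1,3); ok=(w[:,2]>15)
    print((u,v),ok.sum(),w[ok].mean(0),w[ok].min(0),w[ok].max(0))
w=W[95:225,270:370]
for z0,z1 in [(8,16),(22,34),(34,60),(60,140)]:
    m=(w[...,2]>z0)&(w[...,2]<z1); print(z0,z1,m.sum(),w[m].mean(0),w[m].min(0),w[m].max(0))
E
```

```text
(150, 168) 984 [549.3 354.6  63.8] [390.1  44.   15.2] [ 670.1  401.4 1332.1]
(210, 218) 917 [471.6 209.   70.7] [390.1  44.   15.1] [ 538.1  244.5 1332.1]
(160, 328) 886 [217.9 305.9  72.7] [149.9  44.   15.1] [ 390.1  352.2 1332.1]
8 16 3114 [583.4 -60.7  11.9] [ 439.3 -178.3    8. ] [760.9  56.3  16. ]
22 34 346 [627.7 -74.4  27.8] [ 538.  -122.3   22.1] [722.2  -2.3  33.8]
34 60 300 [692.1 -75.5  45.7] [ 572.  -125.7   34.1] [728.6 -17.   60. ]
60 140 297 [672.6 -19.4  95.9] [645.7 -50.9  60. ] [703.2   5.3 120.8]
```

View pics/c1.png

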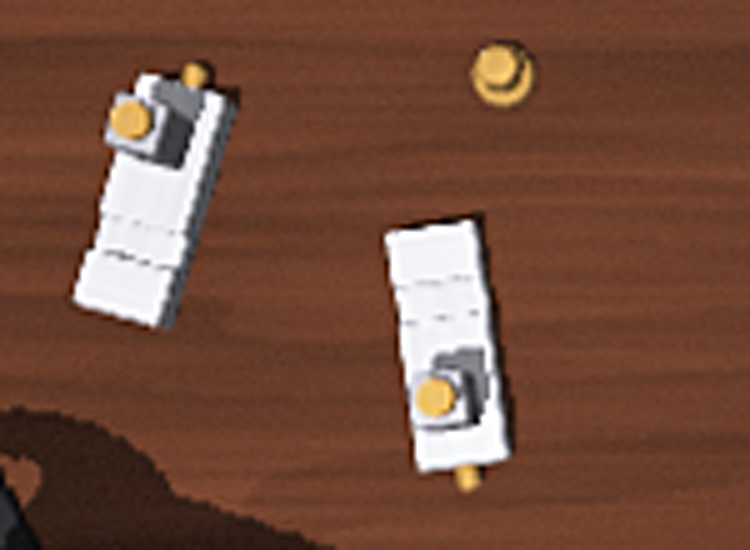

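View pics/c2.png

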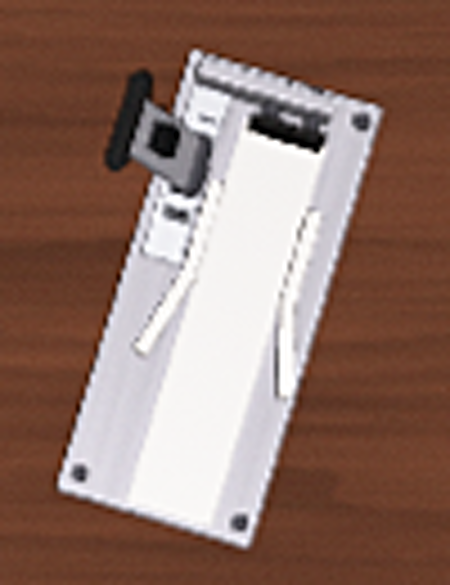

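Crop check: the right-hand block (stud crop (435,395), groove crop (435,300)) is the one wanted. Its groove end points to world +x. In the cradle crop the mouth is at the bottom, the black stop buffer at (285,130), and the flap's roller bar at (128,120).

Run:
```python
from h import *
np.set_printoptions(precision=2,suppress=True)
d=np.load('pics/top0.npy'); W=cloud('top',d)
def sel(u0,u1,v0,v1,z0,z1):
    w=W[v0:v1,u0:u1].reshape(-1,3); return w[(w[:,2]>z0)&(w[:,2]<z1)]
# block
for (z0,z1) in [(28,40),(88,100)]:
    w=sel(180,235,175,245,z0,z1); print('blk',z0,len(w),w.mean(0),np.median(w[:,2]),cv2.minAreaRect(w[:,:2].astype(np.float32)), 'ext',w.min(0),w.max(0))
w=sel(180,235,175,245,23,28);print('groove',len(w),w.mean(0))
# cradle plate
w=sel(270,370,95,225,9,15.5); r=cv2.minAreaRect(w[:,:2].astype(np.float32)); print('plate',len(w),np.median(w[:,2]),r, cv2.boxPoints(r))
```

```text
blk 28 569 [478.2  214.1   33.49] 33.59968373978266 ((475.52117919921875, 215.32003784179688), (120.42520904541016, 44.67298889160156), 8.096541404724121) ext [413.84 185.96  28.06] [537.05 244.45  39.92]
blk 88 80 [445.39 209.14  94.13] 93.85704400168271 ((445.8033447265625, 210.88037109375), (25.828420639038086, 26.00213050842285), 7.990714073181152) ext [431.84 196.58  88.92] [458.22 223.08  99.94]
groove 100 [492.46 215.41  25.33]
plate 2772 11.922907072656518 ((609.7792358398438, -100.22721862792969), (180.9321746826172, 305.0779724121094), 72.71951293945312) [[ 437.25 -141.3 ]
 [ 728.56 -231.92]
 [ 782.31  -59.16]
 [ 491.     31.47]]
```

Run:
```python
from h import *
np.set_printoptions(precision=2,suppress=True)
d=np.load('pics/top0.npy'); W=cloud('top',d)
m=((W[...,2]>8.5)).astype(np.uint8)
n,l,st,c=cv2.connectedComponentsWithStats(m); k=l[190,312]; m=l==k; print(st[k])
P=W[m&(W[...,2]<15.5)]
r=cv2.minAreaRect(P[:,:2].astype(np.float32)); print(len(P),r,cv2.boxPoints(r))
# robust refine: use edge offsets in rotated frame
for a in np.radians(np.arange(-20,-12,0.5)):
    pass
bp=cv2.boxPoints(r)
e=[(bp[i]+bp[(i+1)%4])/2 for i in range(4)]
L=[np.linalg.norm(bp[i]-bp[(i+1)%4]) for i in range(4)]
mids=[e[i] for i in np.argsort(L)[:2]]; mids.sort(key=lambda q:q[0])
ax=(mids[1]-mids[0]);Lm=np.linalg.norm(ax);ax/=Lm; ay=np.array([-ax[1],ax[0]])
print('len',Lm,'yaw',np.degrees(np.arctan2(ax[1],ax[0])),'mouth mid',mids[0])
o=mids[0]+ax*120; print('origin(centre guess)',o)
Q=W[m]; loc=np.c_[(Q[:,:2]-o)@ax,(Q[:,:2]-o)@ay,Q[:,2]]
def rep(n,s): print(n,len(s),s.mean(0),s.min(0),s.max(0))
wl=loc[(loc[:,2]>24)&(loc[:,2]<32)&(loc[:,0]>22)&(loc[:,0]<68)]
rep('wall+',wl[(wl[:,1]>10)&(wl[:,1]<40)]); rep('wall-',wl[(wl[:,1]<-10)])
st=loc[(loc[:,0]>70)&(abs(loc[:,1])<18)&(loc[:,2]>20)]; rep('stop',st)
for x0 in range(70,130,4):
    s=loc[(loc[:,0]>=x0)&(loc[:,0]<x0+4)&(abs(loc[:,1])<12)]
    if len(s): print(x0,len(s),np.median(s[:,2]),s[:,2].max())
fl=loc[loc[:,2]>98]; rep('bar',fl)
fl=loc[loc[:,2]>60]; rep('flap',fl)
```

```text
[ 282  106   73  110 4344]
2906 ((600.3629150390625, -62.68292236328125), (114.86556243896484, 264.7716064453125), 72.70813751220703) [[ 456.89  -78.17]
 [ 709.69 -156.87]
 [ 743.84  -47.2 ]
 [ 491.03   31.5 ]]
len 264.77158 yaw -17.291868 mouth mid [473.96 -23.33]
origin(centre guess) [588.54 -59.  ]
wall+ 49 [44.43 21.79 27.54] [22.19 17.09 24.05] [67.92 38.41 31.68]
wall- 52 [ 46.01 -37.    27.93] [ 22.08 -41.08  24.09] [ 67.87 -33.13  31.88]
stop 151 [119.92  -1.3   36.97] [106.71 -17.85  20.54] [139.74  17.42  47.87]
70 12 12.023632290003995 15.651177862865636
74 14 12.289146104664361 14.96989159168129
78 11 11.487450071153134 16.176267457540757
82 12 11.421192487945877 16.985286421096124
86 16 13.302713552809886 18.32952465044926
90 11 11.510699172276931 16.634706986523334
94 12 12.370821346760728 17.69052362222635
98 9 11.803123021977779 16.75035227569512
102 14 12.430648621695854 17.81010119160139
106 40 30.16202793882622 45.44158852709196
110 11 38.873354682488014 44.84938892627423
114 3 33.02101797942624 35.609301357542236
118 10 30.507251226860536 34.87018870276945
122 36 33.97762796816565 47.35612960832585
126 16 42.62132426177516 47.42924926223192
bar 189 [ 35.37  69.01 252.05] [-220.12   39.35   98.05] [  96.64   83.38 1332.09]
flap 319 [ 48.58  61.14 181.14] [-220.12   31.38   60.04] [  96.64   83.38 1332.09]
```

Run:
```python
from h import *
np.set_printoptions(precision=2,suppress=True)
d=np.load('pics/top0.npy'); W=cloud('top',d); p=cv2.imread('pics/top0.png')
ax=np.array([np.cos(np.radians(-17.29)),np.sin(np.radians(-17.29))]); ay=np.array([-ax[1],ax[0]]); o=np.array([588.54,-59.])
W=W[95:225,270:370]; p=p[95:225,270:370]
loc=np.dstack([(W[...,:2]-o)@ax,(W[...,:2]-o)@ay,W[...,2]])
g=p.min(-1)
for x0 in range(-110,100,10):
    m=(loc[...,0]>=x0)&(loc[...,0]<x0+10)&(loc[...,2]<15.5)&(loc[...,2]>8)&(g>225)&(abs(loc[...,1])<45)
    w=(loc[...,0]>=x0)&(loc[...,0]<x0+10)&(loc[...,2]<31)&(loc[...,2]>24.5)&(abs(loc[...,1])<55)
    y=loc[...,1]; a=y[w&(y>-8)];b=y[w&(y<-8)]
    print(x0,m.sum(),np.percentile(y[m],[2,98]) if m.sum() else '', 'walls',len(a),np.median(a) if len(a) else '',len(b),np.median(b) if len(b) else '')
f=(loc[...,2]>98)&(loc[...,2]<130)
v=loc[f]; dark=p[f].max(-1)<60
print('dark bar',dark.sum(),v[dark].mean(0),v[dark].min(0),v[dark].max(0),cv2.minAreaRect(v[dark][:,:2].astype(np.float32)))
f=(loc[...,2]>50)&(loc[...,2]<98); v=loc[f]; print('plate',v.mean(0),np.percentile(v,[3,97],axis=0))
```

```text
-110 69 [-33.14  15.54] walls 0  0 
-100 64 [-32.78  14.28] walls 0  0 
-90 64 [-31.97  15.39] walls 0  0 
-80 63 [-32.29  14.  ] walls 0  0 
-70 68 [-32.02  14.42] walls 0  0 
-60 69 [-32.93  15.98] walls 0  0 
-50 63 [-32.21  14.5 ] walls 0  0 
-40 56 [-33.3   14.95] walls 3 36.047141878057054 4 -49.81197705424637
-30 57 [-31.33  15.6 ] walls 10 31.88092543842364 11 -48.87224776062109
-20 69 [-32.62  15.02] walls 12 30.482277252947974 10 -44.873917858699826
-10 60 [-32.62  15.76] walls 10 27.440507432776847 7 -41.612535715361055
0 63 [-32.06  14.73] walls 12 24.382577916296615 10 -38.98470534727555
10 65 [-31.28  13.96] walls 9 22.156101312785687 10 -36.84323265247633
20 59 [-30.09  31.29] walls 10 19.91514203763176 10 -36.214153185170886
30 67 [-30.87  37.06] walls 12 22.145538023091998 10 -38.0464432264957
40 67 [-31.26  31.74] walls 10 24.403872732386706 9 -36.97437186938471
50 62 [-31.6   16.11] walls 9 21.222549790840233 10 -36.58099413852221
60 64 [-30.29  14.93] walls 8 20.693180852572333 8 -36.01224149930193
70 57 [-32.09  14.87] walls 3 22.564031109688873 2 -37.290939015107156
80 65 [-32.28  15.09] walls 0  0 
90 56 [-31.91  15.29] walls 0  0 
dark bar 123 [ 68.72  74.04 111.76] [42.15 53.46 98.23] [ 96.64  82.92 120.83] ((68.78395080566406, 75.8070068359375), (41.24127960205078, 38.22212219238281), 41.011199951171875)
plate [68.38 44.13 69.16] [[45.32 30.42 52.03]
 [93.97 64.14 95.89]]
```

```bash
cat >> h.py <<'E'
from scipy.spatial.transform import Rotation as Ro
CO=np.array([586.1,-66.8,0.]); CY=np.radians(-17.29)
CR=np.array([[np.cos(CY),-np.sin(CY),0],[np.sin(CY),np.cos(CY),0],[0,0,1]])
def c2w(p): return CO+CR@np.asarray(p,float)
def w2c(p): return CR.T@(np.asarray(p,float)-CO)
def st():
    s=monitor.sense(); R=Ro.from_euler('xyz',s['eef_rot']).as_matrix(); return s,s['position'],R
def goal(P,yaw=None,verb=True):
    s,p,R=st(); d=R.T@(np.asarray(P)-p)/1000
    w=np.zeros(3)
    if yaw is not None:
        best=None
        for k in (0,np.pi):
            y=np.array([np.cos(yaw+k),np.sin(yaw+k),0]); x=np.array([0,0,-1.]); G=np.c_[x,y,np.cross(x,y)]
            v=np.degrees(Ro.from_matrix(R.T@G).as_rotvec())
            if best is None or np.linalg.norm(v)<np.linalg.norm(best): best=v
        w=best
    print('t',round(s['time'],2),'pos',p.round(1),'cr',w2c(p).round(1),'yawy',np.degrees(np.arctan2(R[1,1],R[0,1])).round(2),'F',s['wrist_force'].round(1),'gap',round(s['finger_gap'],1),'q6',s['q'][5].round(2))
    print('shift m',d.round(4),'turn deg',w.round(2))
    return d,w
E
python3 - <<'E'
from h import *
s,p,R=st(); print(R.round(3)); goal([445.8,211,200],np.radians(8.1)); goal([445.8,211,200],np.radians(98.1))
E
```

```text
[[-0.001  0.412  0.911]
 [-0.002  0.911 -0.412]
 [-1.    -0.002 -0.   ]]
t 0.15 pos [278.  614.5 237.7] cr [-496.7  558.9  237.7] yawy 65.66 F [-0.7  0.5 -0.2] gap 88.2 q6 -0.04
shift m [ 0.0382 -0.2984  0.3192] turn deg [5.756e+01 5.000e-02 9.000e-02]
t 0.15 pos [278.  614.5 237.7] cr [-496.7  558.9  237.7] yawy 65.66 F [-0.7  0.5 -0.2] gap 88.2 q6 -0.04
shift m [ 0.0382 -0.2984  0.3192] turn deg [-3.244e+01 -3.000e-02  1.000e-01]
```

Request:
move_arm:
  moves:
    - {"gripper": 1, "dx": 0, "dy": -0.03, "dz": 0.032, "wx": 7}
    - {"gripper": 1, "dx": 0.006, "dy": -0.063, "dz": 0.067, "wx": 14}
    - {"gripper": 1, "dx": 0.012, "dy": -0.096, "dz": 0.102, "wx": 21}
    - {"gripper": 1, "dx": 0.018, "dy": -0.129, "dz": 0.137, "wx": 28}
    - {"gripper": 1, "dx": 0.02, "dy": -0.162, "dz": 0.172, "wx": 35}
  newtons: 40

```text
validation failed for argument at $.mo...
```

Run:
```python
from h import *
goal([445.8,211,200],np.radians(8.1))
```

```text
t 0.15 pos [278.  614.5 237.7] cr [-496.7  558.9  237.7] yawy 65.66 F [-0.7  0.5 -0.2] gap 88.2 q6 -0.04
shift m [ 0.0382 -0.2984  0.3192] turn deg [5.756e+01 5.000e-02 9.000e-02]
```

Perhaps every row needs all seven keys.

Request:
move_arm:
  moves:
    - {"gripper": 1, "dx": 0, "dy": -0.03, "dz": 0.032, "wx": 7, "wy": 0, "wz": 0}
    - {"gripper": 1, "dx": 0.006, "dy": -0.063, "dz": 0.067, "wx": 14, "wy": 0, "wz": 0}
    - {"gripper": 1, "dx": 0.012, "dy": -0.096, "dz": 0.102, "wx": 21, "wy": 0, "wz": 0}
    - {"gripper": 1, "dx": 0.018, "dy": -0.129, "dz": 0.137, "wx": 28, "wy": 0, "wz": 0}
    - {"gripper": 1, "dx": 0.02, "dy": -0.162, "dz": 0.172, "wx": 35, "wy": 0, "wz": 0}
  newtons: 40

```text
time: 0.65
position: [368.0, 394.3, 217.6]
eef_rot: [-1.218, 1.569, -2.258]
wrist_force: [0.9, 0.0, -0.0]
finger_gap: 88.1
```

Run:
```python
from h import *
goal([445.8,211,200],np.radians(8.1))
```

```text
t 0.65 pos [368.  394.3 217.6] cr [-345.3  375.5  217.6] yawy 30.41 F [ 0.9  0.  -0. ] gap 88.1 q6 0.24
shift m [ 0.0177 -0.0257  0.1975] turn deg [22.31  0.05  0.08]
```

Request:
move_arm:
  moves:
    - {"gripper": 1, "dx": 0.006, "dy": -0.006, "dz": 0.046, "wx": 6, "wy": 0, "wz": 0}
    - {"gripper": 1, "dx": 0.01, "dy": -0.012, "dz": 0.092, "wx": 12, "wy": 0, "wz": 0}
    - {"gripper": 1, "dx": 0.014, "dy": -0.018, "dz": 0.138, "wx": 18, "wy": 0, "wz": 0}
    - {"gripper": 1, "dx": 0.018, "dy": -0.024, "dz": 0.18, "wx": 22.3, "wy": 0, "wz": 0}
    - {"gripper": 1, "dx": 0.018, "dy": -0.026, "dz": 0.198, "wx": 22.3, "wy": 0, "wz": 0}

```text
time: 1.15
position: [446.9, 209.6, 199.8]
eef_rot: [-0.743, 1.569, -2.172]
wrist_force: [0.6, 0.1, -0.7]
finger_gap: 88.1
```

Request:
move_arm:
  moves:
    - {"gripper": 1, "dx": 0.0, "dy": 0, "dz": 0, "wx": 0, "wy": 0, "wz": 0}
    - {"gripper": 1, "dx": 0.0, "dy": 0, "dz": 0, "wx": 0, "wy": 0, "wz": 0}
    - {"gripper": 1, "dx": 0.0, "dy": 0, "dz": 0, "wx": 0, "wy": 0, "wz": 0}
    - {"gripper": 1, "dx": 0.0, "dy": 0, "dz": 0, "wx": 0, "wy": 0, "wz": 0}
    - {"gripper": 1, "dx": 0.0, "dy": 0, "dz": 0, "wx": 0, "wy": 0, "wz": 0}

```text
time: 1.65
position: [446.4, 213.8, 200.7]
eef_rot: [-2.852, 1.571, 2.008]
wrist_force: [-0.9, -0.6, -1.0]
finger_gap: 87.7
```

Run:
```python
from h import *
goal([445.8,211,56],np.radians(8.1)); snap('wrist','w1')
```

```text
t 1.65 pos [446.4 213.8 200.7] cr [-216.8  226.4  200.7] yawy 8.46 F [-0.9 -0.6 -1. ] gap 87.7 q6 0.25
shift m [ 0.1447 -0.001   0.0027] turn deg [ 0.36 -0.    0.  ]
```

View pics/w1.png

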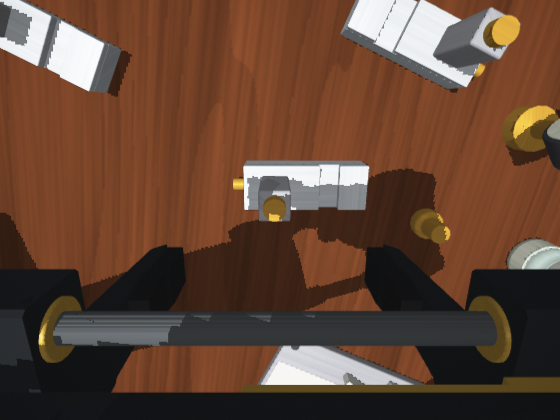

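Wrist view: the stud top is at (275,207), centred between the jaws (cx is 274.6). Descending now.

Request:
move_arm:
  moves:
    - {"gripper": 1, "dx": 0.035, "dy": -0.001, "dz": 0.0025, "wx": 0, "wy": 0, "wz": 0}
    - {"gripper": 1, "dx": 0.07, "dy": -0.001, "dz": 0.0025, "wx": 0, "wy": 0, "wz": 0}
    - {"gripper": 1, "dx": 0.105, "dy": -0.001, "dz": 0.0025, "wx": 0, "wy": 0, "wz": 0}
    - {"gripper": 1, "dx": 0.13, "dy": -0.001, "dz": 0.0025, "wx": 0, "wy": 0, "wz": 0}
    - {"gripper": 1, "dx": 0.143, "dy": -0.001, "dz": 0.0025, "wx": 0, "wy": 0, "wz": 0}

```text
time: 2.2
position: [444.2, 210.0, 55.2]
eef_rot: [-1.331, 1.567, -2.755]
wrist_force: [-0.4, -0.1, -0.5]
finger_gap: 88.3
```

Request:
move_arm:
  moves:
    - {"gripper": 1, "dx": 0.0, "dy": 0, "dz": 0, "wx": 0, "wy": 0, "wz": 0}
    - {"gripper": 1, "dx": 0.0, "dy": 0, "dz": 0, "wx": 0, "wy": 0, "wz": 0}
    - {"gripper": 0.5, "dx": 0.0, "dy": 0, "dz": 0, "wx": 0, "wy": 0, "wz": 0}
    - {"gripper": 0.5, "dx": 0.0, "dy": 0, "dz": 0, "wx": 0, "wy": 0, "wz": 0}
    - {"gripper": 0.5, "dx": 0.0, "dy": 0, "dz": 0, "wx": 0, "wy": 0, "wz": 0}

```text
time: 2.7
position: [447.0, 210.7, 58.9]
eef_rot: [1.812, 1.569, 0.387]
wrist_force: [-0.1, 0.2, -0.1]
finger_gap: 66.3
```

Run:
```python
from h import *
goal([445.8,211,56],np.radians(8.1)); snap('wrist','w2')
```

```text
t 2.7 pos [447.  210.7  58.9] cr [-215.3  223.6   58.9] yawy 8.36 F [-0.1  0.2 -0.1] gap 66.3 q6 0.24
shift m [ 0.0029 -0.0011 -0.0005] turn deg [ 0.26 -0.03 -0.12]
```

View pics/w2.png

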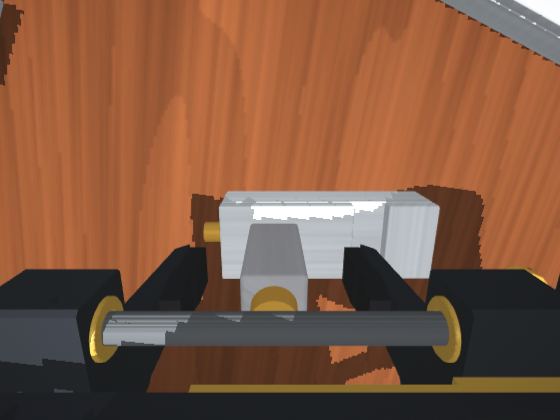

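The stud stands between the fingers, so I'll close.

Request:
move_arm:
  moves:
    - {"gripper": 0, "dx": 0.0, "dy": 0, "dz": 0, "wx": 0, "wy": 0, "wz": 0}
    - {"gripper": 0, "dx": 0.0, "dy": 0, "dz": 0, "wx": 0, "wy": 0, "wz": 0}
    - {"gripper": 0, "dx": 0.0, "dy": 0, "dz": 0, "wx": 0, "wy": 0, "wz": 0}
    - {"gripper": 0, "dx": 0.0, "dy": 0, "dz": 0, "wx": 0, "wy": 0, "wz": 0}
    - {"gripper": 0, "dx": 0.0, "dy": 0, "dz": 0, "wx": 0, "wy": 0, "wz": 0}
  newtons: 40

```text
time: 3.25
position: [446.2, 210.3, 57.7]
eef_rot: [1.619, 1.571, 0.194]
wrist_force: [1.3, 0.4, -0.2]
finger_gap: 26.1
```

Request:
move_arm:
  moves:
    - {"gripper": 0, "dx": 0.0, "dy": 0, "dz": 0, "wx": 0, "wy": 0, "wz": 0}
    - {"gripper": 0, "dx": 0.0, "dy": 0, "dz": 0, "wx": 0, "wy": 0, "wz": 0}
    - {"gripper": 0, "dx": -0.01, "dy": 0, "dz": 0, "wx": 0, "wy": 0, "wz": 0}
    - {"gripper": 0, "dx": -0.02, "dy": 0, "dz": 0, "wx": 0, "wy": 0, "wz": 0}
    - {"gripper": 0, "dx": -0.04, "dy": 0, "dz": 0, "wx": 0, "wy": 0, "wz": 0}

```text
time: 3.75
position: [444.5, 209.7, 97.2]
eef_rot: [-1.333, 1.567, -2.758]
wrist_force: [0.5, -0.6, -2.7]
finger_gap: 25.5
```

Run:
```python
from h import *
P=c2w([-85,0,150]); print(P)
goal(P,CY); snap('wrist','w3')
```

```text
[504.94092163 -41.53730025 150.        ]
t 3.75 pos [444.5 209.7  97.2] cr [-217.3  221.9   97.2] yawy 8.36 F [ 0.5 -0.6 -2.7] gap 25.5 q6 0.24
shift m [-0.0527  0.023   0.2574] turn deg [25.65  0.1   0.19]
```

View pics/w3.png

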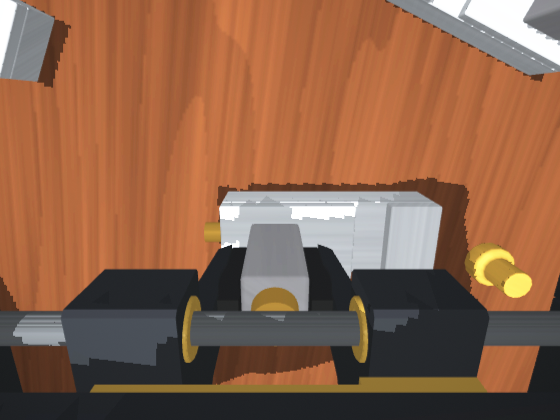

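The block is lifted and level, about 0.3 kg on the wrist. Carrying it over the mouth.

Request:
move_arm:
  moves:
    - {"gripper": 0, "dx": -0.03, "dy": 0.0, "dz": 0.01, "wx": 0, "wy": 0, "wz": 0}
    - {"gripper": 0, "dx": -0.05, "dy": 0.004, "dz": 0.045, "wx": 5, "wy": 0, "wz": 0}
    - {"gripper": 0, "dx": -0.053, "dy": 0.008, "dz": 0.09, "wx": 10, "wy": 0, "wz": 0}
    - {"gripper": 0, "dx": -0.053, "dy": 0.012, "dz": 0.135, "wx": 15, "wy": 0, "wz": 0}
    - {"gripper": 0, "dx": -0.053, "dy": 0.016, "dz": 0.18, "wx": 20, "wy": 0, "wz": 0}

```text
time: 4.3
position: [488.6, 33.1, 151.7]
eef_rot: [1.816, 1.569, 0.039]
wrist_force: [1.4, 0.5, -2.4]
finger_gap: 25.9
```

Run:
```python
from h import *
goal(c2w([-88,0,150]),CY)
```

```text
t 4.3 pos [488.6  33.1 151.7] cr [-122.8   66.4  151.7] yawy -11.8 F [ 1.4  0.5 -2.4] gap 25.9 q6 0.22
shift m [0.0017 0.0283 0.0695] turn deg [ 5.49 -0.03 -0.11]
```

Request:
move_arm:
  moves:
    - {"gripper": 0, "dx": 0, "dy": 0.01, "dz": 0.025, "wx": 2, "wy": 0, "wz": 0}
    - {"gripper": 0, "dx": 0, "dy": 0.02, "dz": 0.045, "wx": 4, "wy": 0, "wz": 0}
    - {"gripper": 0, "dx": 0.001, "dy": 0.028, "dz": 0.065, "wx": 5.5, "wy": 0, "wz": 0}
    - {"gripper": 0, "dx": 0.002, "dy": 0.028, "dz": 0.0695, "wx": 5.5, "wy": 0, "wz": 0}
    - {"gripper": 0, "dx": 0.002, "dy": 0.028, "dz": 0.0695, "wx": 5.5, "wy": 0, "wz": 0}

```text
time: 4.8
position: [501.1, -39.5, 148.6]
eef_rot: [-1.829, 1.57, 2.583]
wrist_force: [0.9, -0.1, -2.9]
finger_gap: 25.7
```

Run:
```python
from h import *
goal(c2w([-88,0,90]),CY); snap('top','t4'); snap('wrist','w4')
p=cv2.imread('pics/t4.png');cv2.imwrite('pics/t4c.png',cv2.resize(p[95:235,260:380],None,fx=4,fy=4))
```

```text
t 4.8 pos [501.1 -39.5 148.6] cr [-89.3   0.8 148.6] yawy -17.21 F [ 0.9 -0.1 -2.9] gap 25.7 q6 0.17
shift m [0.0586 0.0013 0.0008] turn deg [ 0.08 -0.01  0.04]
```

View pics/t4c.png

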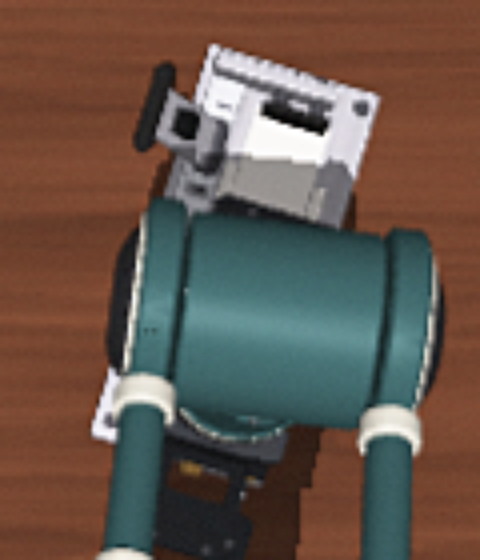

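View pics/w4.png

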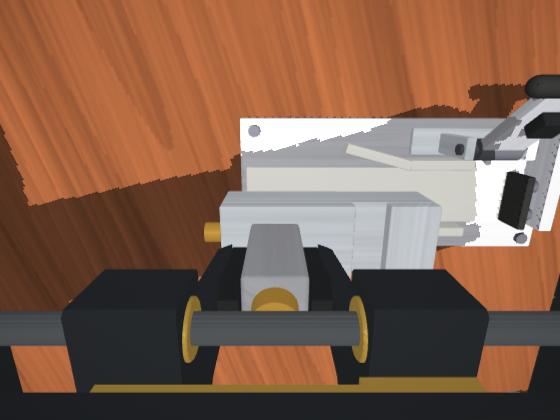

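Wrist view: the block is parallel to the channel, with the walls at (380,155) and (450,230). I'll check its lateral offset relative to the cradle with the wrist depth.

```bash
cat >> h.py <<'E'
def wcloud(d,pos,R):
    c=imaging.camera_info('wrist'); M=c['mount']; v,u=np.indices(d.shape)
    P=np.stack([(u-c['cx'])/c['fx']*d,(v-c['cy'])/c['fy']*d,d],-1).astype(float)
    T=P@M[:3,:3].T+M[:3,3]
    return T@R.T+pos, T
E
python3 - <<'E'
from h import *
np.set_printoptions(precision=1,suppress=True)
s,p,R=st(); d=np.load('pics/w4.npy'); W,T=wcloud(d,p,R)
img=cv2.imread('pics/w4.png')
C=(W-CO)@CR
def rep(n,m): 
    v=C[m]; print(n,m.sum(),np.percentile(v,[2,50,98],axis=0).tolist())
b=np.zeros(d.shape,bool); b[195:270,225:435]=1
rep('block',b&(d>0)&(C[...,2]>110)&(C[...,2]<140))
for z0,z1 in [(9,15),(24,31)]:
    m=(d>0)&(C[...,2]>z0)&(C[...,2]<z1); m[:110]=0; rep(f'z{z0}',m)
m=(d>0)&(C[...,2]>8)&(C[...,2]<16);m[:110]=0;m[:,:235]=0
x=C[m];print('plate top edge y', np.percentile(x[:,1],[98,99.5]))
m=(d>0)&(C[...,2]>24)&(C[...,2]<31)&(C[...,0]>-30)&(C[...,0]<75)
for a in range(-30,75,10):
    k=m&(C[...,0]>=a)&(C[...,0]<a+10); y=C[k][:,1]; print(a,np.median(y[y>0]) if (y>0).any() else '', np.median(y[y<0]) if (y<0).any() else '')
m=(d>0)&(C[...,2]>98)&(C[...,2]<130)&(C[...,0]>20)&(C[...,1]>50); rep('bar',m)
E
```

```text
block 11383 [[-116.1578288136859, -12.982624188076247, 112.26688980159688], [-48.585314490040915, 13.20399146776197, 124.79879800545902], [-5.272348699856316, 23.979416691246872, 133.60776621399933]]
z9 18729 [[-116.59882898983592, -43.879584161400686, 10.792618479327874], [-7.705105376191961, 22.663033123265947, 12.40113441931993], [121.38276682870831, 64.64105879779456, 13.92424426011197]]
z24 2385 [[-31.502339514162173, -30.86432412939202, 24.44857234836281], [48.211809340477245, 30.13896880420147, 28.091578960117005], [122.82623090793346, 49.33996461207625, 30.588136733767666]]
plate top edge y [64.7 65.5]
-30 40.55596775419241 
-20 38.10486474556995 
-10 35.024513401128615 
0 32.59103813349435 
10 30.068814071083004 
20 29.30615368231777 
30 29.483182763031326 
40 32.5725271677871 -30.42303720207863
50 29.49635016526173 -28.033924373546068
60 29.360532407278008 -27.898841017802194
70 29.41957844766077 -29.629189841594847
bar 1463 [[41.403544201066836, 62.81134362094425, 98.20165761373121], [53.622180963266295, 80.04149366303953, 108.9142630356858], [69.54955956975368, 90.35470764429988, 115.90698252614618]]
```

Run:
```python
from h import *
np.set_printoptions(precision=1,suppress=True)
s,p,R=st(); d=np.load('pics/w4.npy'); W,T=wcloud(d,p,R)
C=(W-CO)@CR
for u in range(360,436,12):
    c=C[185:275,u:u+4].reshape(-1,3); k=(c[:,2]>122)&(c[:,2]<127.5); print(u,c[k][:,0].mean(),np.percentile(c[k][:,1],[1,99]),np.median(c[k][:,2]))
b=C[195:270,225:440].reshape(-1,3);k=(b[:,2]>123)&(b[:,2]<127); r=b[k]; print('x rng',np.percentile(r[:,0],[0.5,99.5]))
```

```text
<stdin>:6: RuntimeWarning: Mean of empty slice.
  ret = ret.dtype.type(ret / rcount)
Traceback (most recent call last):
IndexError: index -1 is out of bounds for axis 0 with size 0
```

Run:
```python
from h import *
np.set_printoptions(precision=1,suppress=True)
s,p,R=st(); d=np.load('pics/w4.npy'); W,T=wcloud(d,p,R)
C=(W-CO)@CR
for u in (300,340,365,410,425):
    print(u,[tuple(C[v,u].round(0)) for v in range(188,275,7)])
```

```text
300 [(np.float64(-69.0), np.float64(6.0), np.float64(13.0)), (np.float64(-76.0), np.float64(24.0), np.float64(102.0)), (np.float64(-77.0), np.float64(24.0), np.float64(116.0)), (np.float64(-78.0), np.float64(22.0), np.float64(125.0)), (np.float64(-78.0), np.float64(19.0), np.float64(126.0)), (np.float64(-78.0), np.float64(14.0), np.float64(125.0)), (np.float64(-78.0), np.float64(10.0), np.float64(125.0)), (np.float64(-79.0), np.float64(14.0), np.float64(145.0)), (np.float64(-80.0), np.float64(14.0), np.float64(153.0)), (np.float64(-80.0), np.float64(15.0), np.float64(163.0)), (np.float64(-81.0), np.float64(15.0), np.float64(169.0)), (np.float64(-81.0), np.float64(14.0), np.float64(174.0)), (np.float64(-82.0), np.float64(15.0), np.float64(181.0))]
340 [(np.float64(-35.0), np.float64(6.0), np.float64(14.0)), (np.float64(-52.0), np.float64(24.0), np.float64(101.0)), (np.float64(-55.0), np.float64(24.0), np.float64(116.0)), (np.float64(-56.0), np.float64(22.0), np.float64(124.0)), (np.float64(-56.0), np.float64(18.0), np.float64(125.0)), (np.float64(-56.0), np.float64(14.0), np.float64(1
[... 1969 characters left out ...]
loat64(14.0)), (np.float64(41.0), np.float64(-0.0), np.float64(12.0)), (np.float64(-7.0), np.float64(24.0), np.float64(116.0)), (np.float64(-11.0), np.float64(22.0), np.float64(125.0)), (np.float64(-10.0), np.float64(19.0), np.float64(125.0)), (np.float64(-10.0), np.float64(15.0), np.float64(126.0)), (np.float64(-9.0), np.float64(11.0), np.float64(126.0)), (np.float64(-8.0), np.float64(6.0), np.float64(124.0)), (np.float64(-8.0), np.float64(2.0), np.float64(124.0)), (np.float64(-8.0), np.float64(-2.0), np.float64(126.0)), (np.float64(-7.0), np.float64(-6.0), np.float64(125.0)), (np.float64(-6.0), np.float64(-11.0), np.float64(125.0)), (np.float64(-54.0), np.float64(36.0), np.float64(220.0))]
```

The block is about 1.5 mm left of the channel's centre line. I'll correct that and lower it.

Request:
move_arm:
  moves:
    - {"gripper": 0, "dx": 0.02, "dy": 0, "dz": 0.0013, "wx": 0, "wy": 0, "wz": 0}
    - {"gripper": 0, "dx": 0.04, "dy": 0, "dz": 0.0013, "wx": 0, "wy": 0, "wz": 0}
    - {"gripper": 0, "dx": 0.055, "dy": 0, "dz": 0.0013, "wx": 0, "wy": 0, "wz": 0}
    - {"gripper": 0, "dx": 0.068, "dy": 0, "dz": 0.0013, "wx": 0, "wy": 0, "wz": 0}
    - {"gripper": 0, "dx": 0.074, "dy": 0, "dz": 0.0013, "wx": 0, "wy": 0, "wz": 0}

```text
time: 5.4
position: [500.2, -39.5, 73.4]
eef_rot: [-1.466, 1.569, 2.948]
wrist_force: [0.1, -0.6, -2.3]
finger_gap: 25.9
```

Request:
move_arm:
  moves:
    - {"gripper": 0, "dx": 0.0, "dy": 0, "dz": 0, "wx": 0, "wy": 0, "wz": 0}
    - {"gripper": 0, "dx": 0.001, "dy": 0, "dz": 0, "wx": 0, "wy": 0, "wz": 0}
    - {"gripper": 0, "dx": 0.001, "dy": 0, "dz": 0, "wx": 0, "wy": 0, "wz": 0}
    - {"gripper": 0, "dx": 0.002, "dy": 0, "dz": 0, "wx": 0, "wy": 0, "wz": 0}
    - {"gripper": 0, "dx": 0.002, "dy": 0, "dz": 0, "wx": 0, "wy": 0, "wz": 0}

```text
time: 5.9
position: [501.5, -40.5, 73.2]
eef_rot: [1.751, 1.57, -0.119]
wrist_force: [-0.1, 0.3, -3.2]
finger_gap: 25.5
```

Run:
```python
from h import *
s,p,R=st(); goal(c2w([-88,0,70]),CY); snap('wrist','w5'); d=np.load('pics/w5.npy'); W,T=wcloud(d,p,R); C=(W-CO)@CR
print(C[215:260:8,340].round(1), C[196:210:4,340].round(1)); print(monitor.sense()['wrist_force'])
```

```text
t 5.9 pos [501.5 -40.5  73.2] cr [-88.6  -0.   73.2] yawy -17.15 F [-0.1  0.3 -3.2] gap 25.5 q6 0.17
shift m [ 0.0032  0.0006 -0.    ] turn deg [ 0.14 -0.01 -0.05]
[[-90.6  74.  219.3]
 [-54.8  12.5  49.4]
 [-54.8   8.2  50.3]
 [-54.2   3.   49.1]
 [-54.1  -1.6  49.6]
 [-53.8  -6.4  49.8]] [[-51.4  21.9  28.1]
 [-53.1  22.   37.2]
 [-54.7  22.1  45.6]
 [-55.4  21.1  49.5]]
[ 0.46054011 -0.17239548 -2.75341578]
```

View pics/w5.png

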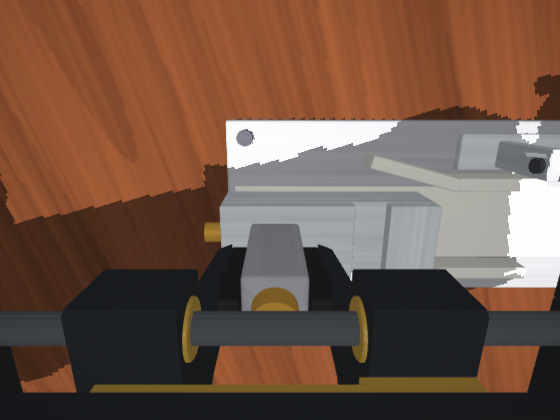

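The block is centred and about 3 mm above the floor. Lowering slowly until it touches.

Request:
move_arm:
  moves:
    - {"gripper": 0, "dx": 0.001, "dy": 0, "dz": 0, "wx": 0, "wy": 0, "wz": 0}
    - {"gripper": 0, "dx": 0.002, "dy": 0, "dz": 0, "wx": 0, "wy": 0, "wz": 0}
    - {"gripper": 0, "dx": 0.0025, "dy": 0, "dz": 0, "wx": 0, "wy": 0, "wz": 0}
    - {"gripper": 0, "dx": 0.0025, "dy": 0, "dz": 0, "wx": 0, "wy": 0, "wz": 0}
    - {"gripper": 0, "dx": 0.0025, "dy": 0, "dz": 0, "wx": 0, "wy": 0, "wz": 0}

```text
time: 6.45
position: [501.1, -40.4, 70.1]
eef_rot: [-1.363, 1.571, 3.05]
wrist_force: [0.6, 0.5, -3.3]
finger_gap: 25.7
```

Request:
move_arm:
  moves:
    - {"gripper": 0, "dx": 0.0005, "dy": 0, "dz": 0, "wx": 0, "wy": 0, "wz": 0}
    - {"gripper": 0, "dx": 0.001, "dy": 0, "dz": 0, "wx": 0, "wy": 0, "wz": 0}
    - {"gripper": 0, "dx": 0.001, "dy": 0, "dz": 0, "wx": 0, "wy": 0, "wz": 0}
    - {"gripper": 0, "dx": 0.001, "dy": 0, "dz": 0, "wx": 0, "wy": 0, "wz": 0}
    - {"gripper": 0, "dx": 0.001, "dy": 0, "dz": 0, "wx": 0, "wy": 0, "wz": 0}

```text
time: 6.95
position: [501.3, -40.4, 69.6]
eef_rot: [1.732, 1.571, -0.138]
wrist_force: [-1.1, -0.4, 2.6]
finger_gap: 25.7
```

Contact with the floor: Fz went from -3 to +2.6. I'll ease off 0.3 mm and slide along the channel.

Request:
move_arm:
  moves:
    - {"gripper": 0, "dx": -0.0003, "dy": 0.003, "dz": 0, "wx": 0, "wy": 0, "wz": 0}
    - {"gripper": 0, "dx": -0.0003, "dy": 0.007, "dz": 0, "wx": 0, "wy": 0, "wz": 0}
    - {"gripper": 0, "dx": -0.0003, "dy": 0.012, "dz": 0, "wx": 0, "wy": 0, "wz": 0}
    - {"gripper": 0, "dx": -0.0003, "dy": 0.016, "dz": 0, "wx": 0, "wy": 0, "wz": 0}
    - {"gripper": 0, "dx": -0.0003, "dy": 0.02, "dz": 0, "wx": 0, "wy": 0, "wz": 0}

```text
time: 7.45
position: [520.8, -46.4, 69.6]
eef_rot: [2.743, 1.571, 0.873]
wrist_force: [-2.3, 0.9, 3.5]
finger_gap: 25.3
```

Run:
```python
from h import *
goal(c2w([-0,0,70]),CY); s=monitor.sense(); print('Fc',CR.T@s['wrist_force'])
```

```text
t 7.45 pos [520.8 -46.4  69.6] cr [-68.4   0.   69.6] yawy -17.14 F [-2.3  0.9  3.5] gap 25.3 q6 0.16
shift m [-0.0004  0.0684  0.0002] turn deg [ 0.15 -0.   -0.  ]
Fc [-2.49419222  0.16428787  3.4640623 ]
```

Request:
move_arm:
  moves:
    - {"gripper": 0, "dx": -0.0004, "dy": 0.007, "dz": 0, "wx": 0.15, "wy": 0, "wz": 0}
    - {"gripper": 0, "dx": -0.0004, "dy": 0.015, "dz": 0, "wx": 0.15, "wy": 0, "wz": 0}
    - {"gripper": 0, "dx": -0.0004, "dy": 0.023, "dz": 0, "wx": 0.15, "wy": 0, "wz": 0}
    - {"gripper": 0, "dx": -0.0004, "dy": 0.031, "dz": 0, "wx": 0.15, "wy": 0, "wz": 0}
    - {"gripper": 0, "dx": -0.0004, "dy": 0.037, "dz": 0, "wx": 0.15, "wy": 0, "wz": 0}

```text
time: 7.95
position: [556.5, -57.5, 69.6]
eef_rot: [1.246, 1.571, -0.627]
wrist_force: [-1.1, 0.2, 1.1]
finger_gap: 25.8
```

Run:
```python
from h import *
goal(c2w([-0,0,70]),CY); s=monitor.sense(); print('Fc',CR.T@s['wrist_force'])
```

```text
t 7.95 pos [556.5 -57.5  69.6] cr [-31.1   0.1  69.6] yawy -17.29 F [-1.1  0.2  1.1] gap 25.8 q6 0.15
shift m [-0.0004  0.0311  0.0001] turn deg [-0.    0.   -0.01]
Fc [-1.1329093  -0.10281627  1.09504684]
```

Request:
move_arm:
  moves:
    - {"gripper": 0, "dx": -0.0001, "dy": 0.006, "dz": 0, "wx": 0, "wy": 0, "wz": 0}
    - {"gripper": 0, "dx": -0.0001, "dy": 0.013, "dz": 0, "wx": 0, "wy": 0, "wz": 0}
    - {"gripper": 0, "dx": -0.0001, "dy": 0.02, "dz": 0, "wx": 0, "wy": 0, "wz": 0}
    - {"gripper": 0, "dx": -0.0001, "dy": 0.026, "dz": 0, "wx": 0, "wy": 0, "wz": 0}
    - {"gripper": 0, "dx": -0.0001, "dy": 0.03, "dz": 0, "wx": 0, "wy": 0, "wz": 0}

```text
time: 8.45
position: [584.9, -66.3, 69.9]
eef_rot: [1.643, 1.571, -0.23]
wrist_force: [0.8, 0.7, -2.4]
finger_gap: 25.5
```

Run:
```python
from h import *
goal(c2w([16,0,70]),CY); s=monitor.sense(); print('Fc',CR.T@s['wrist_force']); snap('wrist','w6'); snap('side','s6')
```

```text
t 8.45 pos [584.9 -66.3  69.9] cr [-1.3  0.1 69.9] yawy -17.29 F [ 0.8  0.7 -2.4] gap 25.5 q6 0.15
shift m [-0.0001  0.0173  0.0001] turn deg [-0.   -0.   -0.01]
Fc [ 0.53629561  0.84994619 -2.38733995]
```

View pics/w6.png

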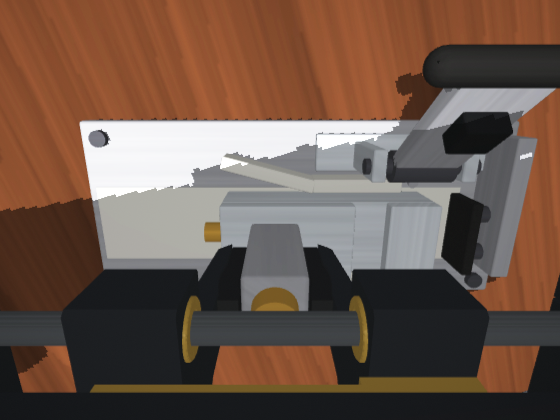

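The block is inside the walls and the black buffer is at (462,240), about 15 mm ahead. Moving 11 mm, then creeping.

Request:
move_arm:
  moves:
    - {"gripper": 0, "dx": 0.0001, "dy": 0.003, "dz": 0, "wx": 0, "wy": 0, "wz": 0}
    - {"gripper": 0, "dx": 0.0002, "dy": 0.006, "dz": 0, "wx": 0, "wy": 0, "wz": 0}
    - {"gripper": 0, "dx": 0.0002, "dy": 0.009, "dz": 0, "wx": 0, "wy": 0, "wz": 0}
    - {"gripper": 0, "dx": 0.0002, "dy": 0.011, "dz": 0, "wx": 0, "wy": 0, "wz": 0}
    - {"gripper": 0, "dx": 0.0002, "dy": 0.011, "dz": 0, "wx": 0, "wy": 0, "wz": 0}

```text
time: 9.05
position: [595.1, -69.5, 69.9]
eef_rot: [1.61, 1.57, -0.263]
wrist_force: [0.5, -0.6, -3.0]
finger_gap: 25.7
```

Run:
```python
from h import *
goal(c2w([16,0,70]),CY); s=monitor.sense(); print('Fc',CR.T@s['wrist_force'])
```

```text
t 9.05 pos [595.1 -69.5  69.9] cr [ 9.4  0.1 69.9] yawy -17.29 F [ 0.5 -0.6 -3. ] gap 25.7 q6 0.14
shift m [-0.0001  0.0066  0.0001] turn deg [ 0.   -0.   -0.02]
Fc [ 0.60523905 -0.42014472 -3.04203765]
```

Request:
move_arm:
  moves:
    - {"gripper": 0, "dx": 0, "dy": 0.0005, "dz": 0, "wx": 0, "wy": 0, "wz": 0}
    - {"gripper": 0, "dx": 0, "dy": 0.001, "dz": 0, "wx": 0, "wy": 0, "wz": 0}
    - {"gripper": 0, "dx": 0, "dy": 0.0015, "dz": 0, "wx": 0, "wy": 0, "wz": 0}
    - {"gripper": 0, "dx": 0, "dy": 0.002, "dz": 0, "wx": 0, "wy": 0, "wz": 0}
    - {"gripper": 0, "dx": 0, "dy": 0.002, "dz": 0, "wx": 0, "wy": 0, "wz": 0}

```text
time: 9.55
position: [596.7, -70.0, 69.8]
eef_rot: [1.557, 1.571, -0.315]
wrist_force: [-0.4, 1.1, -3.8]
finger_gap: 25.9
```

Run:
```python
from h import *
goal(c2w([16,0,70]),CY); s=monitor.sense(); print('Fc',CR.T@s['wrist_force'])
```

```text
t 9.55 pos [596.7 -70.   69.8] cr [11.1  0.1 69.8] yawy -17.29 F [-0.4  1.1 -3.8] gap 25.9 q6 0.14
shift m [-0.0002  0.0049  0.0001] turn deg [ 0.  0. -0.]
Fc [-0.73538903  0.87174396 -3.78618862]
```

Request:
move_arm:
  moves:
    - {"gripper": 0, "dx": 0.0002, "dy": 0.0005, "dz": 0, "wx": 0, "wy": 0, "wz": 0}
    - {"gripper": 0, "dx": 0.0003, "dy": 0.001, "dz": 0, "wx": 0, "wy": 0, "wz": 0}
    - {"gripper": 0, "dx": 0.0003, "dy": 0.0015, "dz": 0, "wx": 0, "wy": 0, "wz": 0}
    - {"gripper": 0, "dx": 0.0003, "dy": 0.002, "dz": 0, "wx": 0, "wy": 0, "wz": 0}
    - {"gripper": 0, "dx": 0.0003, "dy": 0.002, "dz": 0, "wx": 0, "wy": 0, "wz": 0}

```text
time: 10.05
position: [598.8, -70.6, 69.7]
eef_rot: [1.665, 1.57, -0.207]
wrist_force: [-0.6, -0.6, -0.9]
finger_gap: 25.6
```

Run:
```python
from h import *
goal(c2w([16,0,70]),CY); s=monitor.sense(); print('Fc',CR.T@s['wrist_force'])
```

```text
t 10.05 pos [598.8 -70.6  69.7] cr [13.2  0.1 69.7] yawy -17.29 F [-0.6 -0.6 -0.9] gap 25.6 q6 0.14
shift m [-0.0003  0.0028  0.0001] turn deg [ 0.   -0.   -0.02]
Fc [-0.381085   -0.69662967 -0.91689411]
```

Request:
move_arm:
  moves:
    - {"gripper": 0, "dx": 0, "dy": 0.0005, "dz": 0, "wx": 0, "wy": 0, "wz": 0}
    - {"gripper": 0, "dx": 0, "dy": 0.001, "dz": 0, "wx": 0, "wy": 0, "wz": 0}
    - {"gripper": 0, "dx": 0, "dy": 0.0012, "dz": 0, "wx": 0, "wy": 0, "wz": 0}
    - {"gripper": 0, "dx": 0, "dy": 0.0015, "dz": 0, "wx": 0, "wy": 0, "wz": 0}
    - {"gripper": 0, "dx": 0, "dy": 0.0015, "dz": 0, "wx": 0, "wy": 0, "wz": 0}

```text
time: 10.55
position: [600.1, -71.0, 69.7]
eef_rot: [1.711, 1.571, -0.162]
wrist_force: [-0.3, -0.0, -0.6]
finger_gap: 25.9
```

Run:
```python
from h import *
goal(c2w([16,0,70]),CY); s=monitor.sense(); print('Fc',CR.T@s['wrist_force'])
```

```text
t 10.55 pos [600.1 -71.   69.7] cr [14.7  0.1 69.7] yawy -17.29 F [-0.3 -0.  -0.6] gap 25.9 q6 0.14
shift m [-0.0003  0.0013  0.0001] turn deg [-0.   -0.   -0.01]
Fc [-0.23350539 -0.10502114 -0.56019055]
```

Request:
move_arm:
  moves:
    - {"gripper": 0, "dx": 0, "dy": 0.0003, "dz": 0, "wx": 0, "wy": 0, "wz": 0}
    - {"gripper": 0, "dx": 0, "dy": 0.0006, "dz": 0, "wx": 0, "wy": 0, "wz": 0}
    - {"gripper": 0, "dx": 0, "dy": 0.001, "dz": 0, "wx": 0, "wy": 0, "wz": 0}
    - {"gripper": 0, "dx": 0, "dy": 0.001, "dz": 0, "wx": 0, "wy": 0, "wz": 0}
    - {"gripper": 0, "dx": 0, "dy": 0.001, "dz": 0, "wx": 0, "wy": 0, "wz": 0}

```text
time: 11.05
position: [601.1, -71.3, 69.6]
eef_rot: [1.68, 1.571, -0.192]
wrist_force: [-0.2, 0.5, 1.4]
finger_gap: 25.4
```

Request:
move_arm:
  moves:
    - {"gripper": 0, "dx": 0, "dy": 0.0003, "dz": 0, "wx": 0, "wy": 0, "wz": 0}
    - {"gripper": 0, "dx": 0, "dy": 0.0006, "dz": 0, "wx": 0, "wy": 0, "wz": 0}
    - {"gripper": 0, "dx": 0, "dy": 0.001, "dz": 0, "wx": 0, "wy": 0, "wz": 0}
    - {"gripper": 0, "dx": 0, "dy": 0.001, "dz": 0, "wx": 0, "wy": 0, "wz": 0}
    - {"gripper": 0, "dx": 0, "dy": 0.001, "dz": 0, "wx": 0, "wy": 0, "wz": 0}

```text
time: 11.55
position: [602.1, -71.6, 69.7]
eef_rot: [1.662, 1.571, -0.21]
wrist_force: [-1.9, 0.8, 2.4]
finger_gap: 25.8
```

Run:
```python
from h import *
goal(c2w([16,0,70]),CY); s=monitor.sense(); print('Fc',CR.T@s['wrist_force'])
```

```text
t 11.55 pos [602.1 -71.6  69.7] cr [16.7  0.1 69.7] yawy -17.29 F [-1.9  0.8  2.4] gap 25.8 q6 0.14
shift m [-0.0003 -0.0007  0.0001] turn deg [ 0.   -0.   -0.01]
Fc [-2.06059177  0.18055948  2.35499683]
```

Request:
move_arm:
  moves:
    - {"gripper": 0, "dx": -0.0002, "dy": 0.0003, "dz": 0, "wx": 0, "wy": 0, "wz": 0}
    - {"gripper": 0, "dx": -0.0002, "dy": 0.0006, "dz": 0, "wx": 0, "wy": 0, "wz": 0}
    - {"gripper": 0, "dx": -0.0002, "dy": 0.0008, "dz": 0, "wx": 0, "wy": 0, "wz": 0}
    - {"gripper": 0, "dx": -0.0002, "dy": 0.0008, "dz": 0, "wx": 0, "wy": 0, "wz": 0}
    - {"gripper": 0, "dx": -0.0002, "dy": 0.0008, "dz": 0, "wx": 0, "wy": 0, "wz": 0}

```text
time: 12.05
position: [602.7, -71.9, 69.7]
eef_rot: [1.564, 1.571, -0.309]
wrist_force: [-1.2, 0.2, 1.2]
finger_gap: 25.7
```

Run:
```python
from h import *
goal(c2w([16,0,70]),CY); s=monitor.sense(); print('Fc',CR.T@s['wrist_force'])
```

```text
t 12.05 pos [602.7 -71.9  69.7] cr [17.4  0.1 69.7] yawy -17.29 F [-1.2  0.2  1.2] gap 25.7 q6 0.14
shift m [-0.0003 -0.0014  0.0001] turn deg [ 0.  0. -0.]
Fc [-1.17421635 -0.1537653   1.18547604]
```

No stop yet; that was only floor friction. Continuing.

Request:
move_arm:
  moves:
    - {"gripper": 0, "dx": -0.0001, "dy": 0.0003, "dz": 0, "wx": 0, "wy": 0, "wz": 0}
    - {"gripper": 0, "dx": -0.0001, "dy": 0.0006, "dz": 0, "wx": 0, "wy": 0, "wz": 0}
    - {"gripper": 0, "dx": -0.0001, "dy": 0.001, "dz": 0, "wx": 0, "wy": 0, "wz": 0}
    - {"gripper": 0, "dx": -0.0001, "dy": 0.001, "dz": 0, "wx": 0, "wy": 0, "wz": 0}
    - {"gripper": 0, "dx": -0.0001, "dy": 0.001, "dz": 0, "wx": 0, "wy": 0, "wz": 0}

```text
time: 12.55
position: [603.6, -72.2, 69.6]
eef_rot: [-0.859, 1.571, -2.732]
wrist_force: [0.2, 0.3, -0.7]
finger_gap: 25.8
```

Run:
```python
from h import *
s,p,R=st();goal(c2w([16,0,70]),CY); s=monitor.sense(); print('Fc',CR.T@s['wrist_force']); snap('wrist','w7'); snap('side','s7')
i=cv2.imread('pics/w7.png'); cv2.imwrite('pics/w7c.png',cv2.resize(i[150:310,330:530],None,fx=3.5,fy=3.5))
```

```text
t 12.55 pos [603.6 -72.2  69.6] cr [18.3  0.1 69.6] yawy -17.29 F [ 0.2  0.3 -0.7] gap 25.8 q6 0.14
shift m [-0.0004 -0.0023  0.0001] turn deg [-0.  0.  0.]
Fc [ 0.10630662  0.32127663 -0.69319072]
```

View pics/w7c.png

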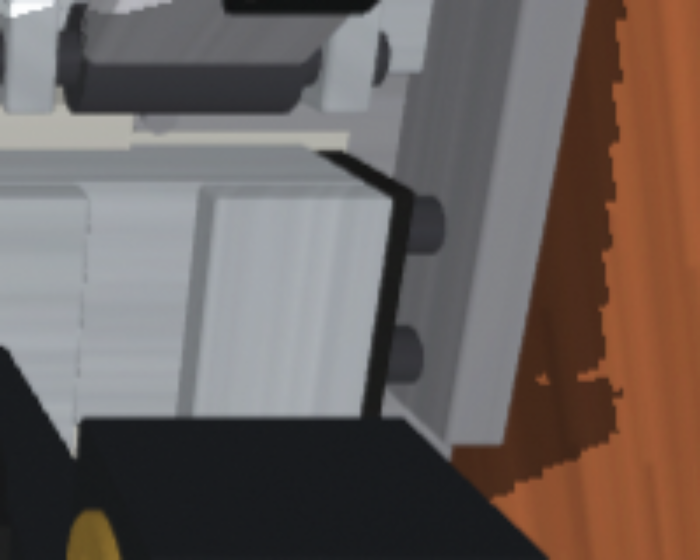

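The crop shows the block's front edge at crop x≈395, with only a thin strip of the buffer's top beyond it, so contact is close. Creeping 1 mm per call.

Request:
move_arm:
  moves:
    - {"gripper": 0, "dx": 0, "dy": 0.0003, "dz": 0, "wx": 0, "wy": 0, "wz": 0}
    - {"gripper": 0, "dx": 0, "dy": 0.0006, "dz": 0, "wx": 0, "wy": 0, "wz": 0}
    - {"gripper": 0, "dx": 0, "dy": 0.001, "dz": 0, "wx": 0, "wy": 0, "wz": 0}
    - {"gripper": 0, "dx": 0, "dy": 0.001, "dz": 0, "wx": 0, "wy": 0, "wz": 0}
    - {"gripper": 0, "dx": 0, "dy": 0.001, "dz": 0, "wx": 0, "wy": 0, "wz": 0}

```text
time: 13.15
position: [604.0, -72.3, 69.6]
eef_rot: [-1.449, 1.57, 2.961]
wrist_force: [-4.6, 1.2, 0.9]
finger_gap: 25.3
```

Run:
```python
from h import *
s,p,R=st();goal(c2w([16,0,70]),CY); s=monitor.sense(); print('Fc',CR.T@s['wrist_force'])
```

```text
t 13.15 pos [604.  -72.3  69.6] cr [18.7  0.1 69.6] yawy -17.29 F [-4.6  1.2  0.9] gap 25.3 q6 0.14
shift m [-0.0004 -0.0027  0.0001] turn deg [0.   0.01 0.07]
Fc [-4.76489235 -0.18650585  0.8834412 ]
```

Request:
move_arm:
  moves:
    - {"gripper": 0, "dx": 0, "dy": 0.0002, "dz": 0, "wx": 0, "wy": 0, "wz": 0}
    - {"gripper": 0, "dx": 0, "dy": 0.0004, "dz": 0, "wx": 0, "wy": 0, "wz": 0}
    - {"gripper": 0, "dx": 0, "dy": 0.0006, "dz": 0, "wx": 0, "wy": 0, "wz": 0}
    - {"gripper": 0, "dx": 0, "dy": 0.0006, "dz": 0, "wx": 0, "wy": 0, "wz": 0}
    - {"gripper": 0, "dx": 0, "dy": 0.0006, "dz": 0, "wx": 0, "wy": 0, "wz": 0}

```text
time: 13.65
position: [604.2, -72.4, 69.7]
eef_rot: [-1.488, 1.569, 2.922]
wrist_force: [-6.1, 2.2, 3.1]
finger_gap: 25.7
```

Run:
```python
from h import *
s,p,R=st();goal(c2w([16,0,70]),CY); s=monitor.sense(); print('Fc',CR.T@s['wrist_force'])
```

```text
t 13.65 pos [604.2 -72.4  69.7] cr [19.   0.1 69.7] yawy -17.29 F [-6.1  2.2  3.1] gap 25.7 q6 0.14
shift m [-0.0003 -0.003   0.0001] turn deg [0.   0.01 0.11]
Fc [-6.50778602  0.27171539  3.14145887]
```

Stop felt: about 6.5 N along the channel and rising with travel. I'll ease to around 3–4 N, then open.

Request:
move_arm:
  moves:
    - {"gripper": 0, "dx": -0.0002, "dy": -0.0004, "dz": 0, "wx": 0, "wy": 0, "wz": 0}
    - {"gripper": 0, "dx": -0.0003, "dy": -0.0008, "dz": 0, "wx": 0, "wy": 0, "wz": 0}
    - {"gripper": 0, "dx": -0.0003, "dy": -0.0008, "dz": 0, "wx": 0, "wy": 0, "wz": 0}
    - {"gripper": 0, "dx": -0.0003, "dy": -0.0008, "dz": 0, "wx": 0, "wy": 0, "wz": 0}
    - {"gripper": 0, "dx": -0.0003, "dy": -0.0008, "dz": 0, "wx": 0, "wy": 0, "wz": 0}

```text
time: 14.15
position: [604.1, -72.4, 69.7]
eef_rot: [-1.442, 1.57, 2.968]
wrist_force: [-3.3, 1.7, -2.3]
finger_gap: 25.7
```

Run:
```python
from h import *
s,p,R=st();goal(c2w([16,0,70]),CY); s=monitor.sense(); print('Fc',CR.T@s['wrist_force'])
```

```text
t 14.15 pos [604.1 -72.4  69.7] cr [18.9  0.1 69.7] yawy -17.29 F [-3.3  1.7 -2.3] gap 25.7 q6 0.14
shift m [-0.0003 -0.0029  0.0001] turn deg [0.   0.   0.04]
Fc [-3.63102523  0.64446727 -2.34666143]
```

Request:
move_arm:
  moves:
    - {"gripper": 0.36, "dx": 0, "dy": 0, "dz": 0, "wx": 0, "wy": 0, "wz": 0}
    - {"gripper": 0.45, "dx": 0, "dy": 0, "dz": 0, "wx": 0, "wy": 0, "wz": 0}
    - {"gripper": 0.6, "dx": 0, "dy": 0, "dz": 0, "wx": 0, "wy": 0, "wz": 0}
    - {"gripper": 0.6, "dx": 0, "dy": 0, "dz": 0, "wx": 0, "wy": 0, "wz": 0}
    - {"gripper": 0.6, "dx": 0, "dy": 0, "dz": 0, "wx": 0, "wy": 0, "wz": 0}

```text
time: 14.65
position: [605.0, -72.5, 70.5]
eef_rot: [1.65, 1.57, -0.223]
wrist_force: [0.3, 0.6, 0.4]
finger_gap: 52.8
```

Run:
```python
from h import *
s,p,R=st();goal(c2w([16,0,70]),CY); s=monitor.sense(); print('Fc',CR.T@s['wrist_force']); snap('wrist','w8')
i=cv2.imread('pics/w8.png'); cv2.imwrite('pics/w8c.png',cv2.resize(i[150:310,230:530],None,fx=2.6,fy=2.6))
```

```text
t 14.65 pos [605.  -72.5  70.5] cr [19.7  0.2 70.5] yawy -17.29 F [0.3 0.6 0.4] gap 52.8 q6 0.14
shift m [ 0.0005 -0.0037  0.0002] turn deg [ 0.   -0.01 -0.07]
Fc [0.14826977 0.6241279  0.3576195 ]
```

View pics/w8c.png

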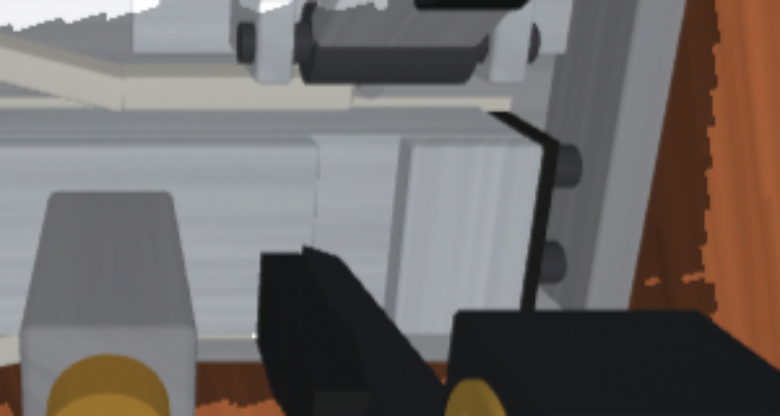

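Released, with the block's front still on the buffer. Retracting straight up to clear height.

Request:
move_arm:
  moves:
    - {"gripper": 0.6, "dx": -0.01, "dy": 0, "dz": 0, "wx": 0, "wy": 0, "wz": 0}
    - {"gripper": 0.6, "dx": -0.03, "dy": 0, "dz": 0, "wx": 0, "wy": 0, "wz": 0}
    - {"gripper": 0.6, "dx": -0.065, "dy": 0, "dz": 0, "wx": 0, "wy": 0, "wz": 0}
    - {"gripper": 0.4, "dx": -0.1, "dy": 0, "dz": 0, "wx": 0, "wy": 0, "wz": 0}
    - {"gripper": 0.2, "dx": -0.13, "dy": 0, "dz": 0, "wx": 0, "wy": 0, "wz": 0}

```text
time: 15.2
position: [604.9, -72.5, 202.9]
eef_rot: [1.713, 1.569, -0.16]
wrist_force: [0.1, -0.8, -0.2]
finger_gap: 38.9
```

Run:
```python
from h import *
np.set_printoptions(precision=1,suppress=True)
s,p,R=st();goal(c2w([71,115,170]),CY);snap('wrist','w9')
d=np.load('pics/w9.npy'); W,T=wcloud(d,p,R); C=(W-CO)@CR
m=(d>0)&(C[...,2]>100)&(C[...,2]<125)&(C[...,1]>60)&(C[...,0]>25); m[330:]=0
print('bar',m.sum(),np.percentile(C[m],[1,50,99],axis=0))
```

```text
t 15.2 pos [604.9 -72.5 202.9] cr [ 19.6   0.2 202.9] yawy -17.29 F [ 0.1 -0.8 -0.2] gap 38.9 q6 0.14
shift m [ 0.   0.1 -0.1] turn deg [ 0.  -0.  -0.1]
bar 1952 [[ 42.6  63.7 100.2]
 [ 68.7  82.4 113.7]
 [ 94.7  90.2 116.6]]
```

View pics/w9.png

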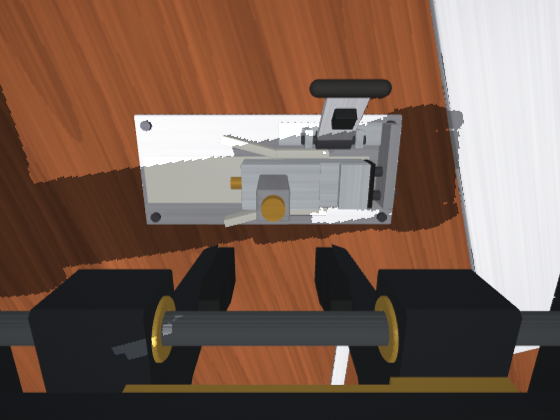

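The bar is at wrist px (350,88), spanning cradle x 42–95, so its middle is about 69. Its back is at y≈91. I'll shut the fingers, go behind it at y≈120, then down.

Request:
move_arm:
  moves:
    - {"gripper": 0, "dx": 0, "dy": 0.015, "dz": -0.03, "wx": 0, "wy": 0, "wz": 0}
    - {"gripper": 0, "dx": 0, "dy": 0.03, "dz": -0.065, "wx": 0, "wy": 0, "wz": 0}
    - {"gripper": 0, "dx": 0, "dy": 0.045, "dz": -0.1, "wx": 0, "wy": 0, "wz": 0}
    - {"gripper": 0, "dx": 0, "dy": 0.05, "dz": -0.12, "wx": 0, "wy": 0, "wz": 0}
    - {"gripper": 0, "dx": 0, "dy": 0.05, "dz": -0.12, "wx": 0, "wy": 0, "wz": 0}
  newtons: 20

```text
time: 15.75
position: [688.7, 29.6, 200.0]
eef_rot: [2.946, 1.57, 1.077]
wrist_force: [-0.6, -0.7, 0.3]
finger_gap: 0.4
```

Run:
```python
from h import *
goal(c2w([69,118,107]),CY)
```

```text
t 15.75 pos [688.7  29.6 200. ] cr [ 69.3 122.5 200. ] yawy -17.13 F [-0.6 -0.7  0.3] gap 0.4 q6 0.31
shift m [ 0.093  -0.0003  0.0046] turn deg [ 0.16 -0.03 -0.01]
```

Request:
move_arm:
  moves:
    - {"gripper": 0, "dx": 0.025, "dy": 0, "dz": 0, "wx": 0, "wy": 0, "wz": 0}
    - {"gripper": 0, "dx": 0.05, "dy": 0, "dz": 0.002, "wx": 0, "wy": 0, "wz": 0}
    - {"gripper": 0, "dx": 0.075, "dy": 0, "dz": 0.004, "wx": 0, "wy": 0, "wz": 0}
    - {"gripper": 0, "dx": 0.093, "dy": 0, "dz": 0.005, "wx": 0, "wy": 0, "wz": 0}
    - {"gripper": 0, "dx": 0.093, "dy": 0, "dz": 0.005, "wx": 0, "wy": 0, "wz": 0}

```text
time: 16.25
position: [683.1, 21.5, 103.4]
eef_rot: [-1.21, 1.564, -3.083]
wrist_force: [-0.5, -0.8, -0.7]
finger_gap: 0.2
```

Run:
```python
from h import *
goal(c2w([69,102,106]),CY); snap('side','s10')
i=cv2.imread('pics/s10.png'); cv2.imwrite('pics/s10c.png',cv2.resize(i[140:290,240:420],None,fx=4,fy=4))
```

```text
t 16.25 pos [683.1  21.5 103.4] cr [ 66.4 113.2 103.4] yawy -17.33 F [-0.5 -0.8 -0.7] gap 0.2 q6 0.3
shift m [-0.0025  0.0026  0.0112] turn deg [-0.04  0.14  0.37]
```

View pics/s10c.png

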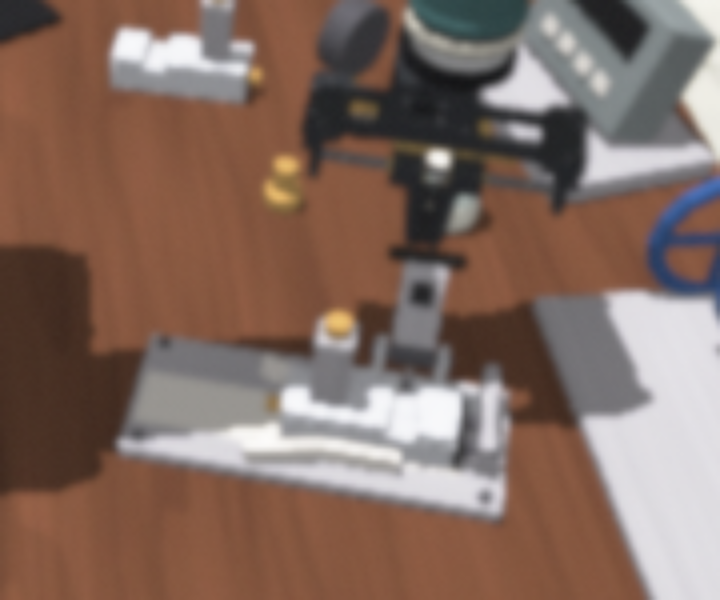

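The fingers stand behind the bar, both clear of the stud. Approaching until contact.

Request:
move_arm:
  moves:
    - {"gripper": 0, "dx": 0, "dy": 0, "dz": 0.002, "wx": 0, "wy": 0, "wz": 0}
    - {"gripper": 0, "dx": 0, "dy": 0, "dz": 0.004, "wx": 0, "wy": 0, "wz": 0}
    - {"gripper": 0, "dx": 0, "dy": 0, "dz": 0.006, "wx": 0, "wy": 0, "wz": 0}
    - {"gripper": 0, "dx": 0, "dy": 0, "dz": 0.008, "wx": 0, "wy": 0, "wz": 0}
    - {"gripper": 0, "dx": 0, "dy": 0, "dz": 0.01, "wx": 0, "wy": 0, "wz": 0}

```text
time: 16.8
position: [683.6, 12.8, 107.8]
eef_rot: [1.803, 1.57, -0.069]
wrist_force: [0.2, -0.1, -0.8]
finger_gap: 0.5
```

Run:
```python
from h import *
goal(c2w([69,99,107]),CY); s=monitor.sense(); print('Fc',CR.T@s['wrist_force'])
```

```text
t 16.8 pos [683.6  12.8 107.8] cr [ 69.4 105.  107.8] yawy -17.29 F [ 0.2 -0.1 -0.8] gap 0.5 q6 0.28
shift m [ 0.0008 -0.0004  0.006 ] turn deg [ 0.   -0.01 -0.05]
Fc [ 0.19346849 -0.02626821 -0.75975872]
```

Request:
move_arm:
  moves:
    - {"gripper": 0, "dx": 0, "dy": 0, "dz": 0.0015, "wx": 0, "wy": 0, "wz": 0}
    - {"gripper": 0, "dx": 0, "dy": 0, "dz": 0.003, "wx": 0, "wy": 0, "wz": 0}
    - {"gripper": 0, "dx": 0, "dy": 0, "dz": 0.0045, "wx": 0, "wy": 0, "wz": 0}
    - {"gripper": 0, "dx": 0, "dy": 0, "dz": 0.006, "wx": 0, "wy": 0, "wz": 0}
    - {"gripper": 0, "dx": 0, "dy": 0, "dz": 0.0075, "wx": 0, "wy": 0, "wz": 0}

```text
time: 17.3
position: [681.7, 7.6, 107.4]
eef_rot: [3.002, 1.568, 1.13]
wrist_force: [1.1, 5.0, 0.7]
finger_gap: 0.3
```

Run:
```python
from h import *
goal(c2w([69,99,107]),CY); s=monitor.sense(); print('Fc',CR.T@s['wrist_force'])
```

```text
t 17.3 pos [681.7   7.6 107.4] cr [ 69.1  99.5 107.4] yawy -17.3 F [1.1 5.  0.7] gap 0.3 q6 0.27
shift m [ 0.0004 -0.0001  0.0005] turn deg [-0.01 -0.18 -0.02]
Fc [-0.4603758   5.08364857  0.69165313]
```

Contact at about 5 N at y≈99.5, as predicted. Now pushing along the bar's arc.

Request:
move_arm:
  moves:
    - {"gripper": 0, "dx": -0.0015, "dy": 0, "dz": 0.0025, "wx": 0, "wy": 0, "wz": 0}
    - {"gripper": 0, "dx": -0.003, "dy": 0, "dz": 0.005, "wx": 0, "wy": 0, "wz": 0}
    - {"gripper": 0, "dx": -0.0045, "dy": 0, "dz": 0.0075, "wx": 0, "wy": 0, "wz": 0}
    - {"gripper": 0, "dx": -0.0058, "dy": 0, "dz": 0.01, "wx": 0, "wy": 0, "wz": 0}
    - {"gripper": 0, "dx": -0.0068, "dy": 0, "dz": 0.0125, "wx": 0, "wy": 0, "wz": 0}

```text
time: 17.8
position: [677.9, -4.6, 114.2]
eef_rot: [2.984, 1.568, 1.111]
wrist_force: [1.1, 5.9, -0.5]
finger_gap: 0.5
```

Run:
```python
from h import *
goal(c2w([69,70,107]),CY); s=monitor.sense(); print('Fc',CR.T@s['wrist_force'])
```

```text
t 17.8 pos [677.9  -4.6 114.2] cr [ 69.1  86.7 114.2] yawy -17.29 F [ 1.1  5.9 -0.5] gap 0.5 q6 0.26
shift m [ 0.0071 -0.0002  0.0167] turn deg [ 0.   -0.15 -0.02]
Fc [-0.68839819  6.01389396 -0.50873293]
```

Request:
move_arm:
  moves:
    - {"gripper": 0, "dx": -0.001, "dy": 0, "dz": 0.003, "wx": 0, "wy": 0, "wz": 0}
    - {"gripper": 0, "dx": -0.002, "dy": 0, "dz": 0.006, "wx": 0, "wy": 0, "wz": 0}
    - {"gripper": 0, "dx": -0.003, "dy": 0, "dz": 0.009, "wx": 0, "wy": 0, "wz": 0}
    - {"gripper": 0, "dx": -0.0035, "dy": 0, "dz": 0.012, "wx": 0, "wy": 0, "wz": 0}
    - {"gripper": 0, "dx": -0.004, "dy": 0, "dz": 0.015, "wx": 0, "wy": 0, "wz": 0}

```text
time: 18.3
position: [673.0, -20.1, 118.0]
eef_rot: [2.973, 1.57, 1.1]
wrist_force: [1.9, 4.4, 0.7]
finger_gap: 0.7
```

Run:
```python
from h import *
goal(c2w([69,60,118]),CY); s=monitor.sense(); print('Fc',CR.T@s['wrist_force'])
```

```text
t 18.3 pos [673.  -20.1 118. ] cr [ 69.1  70.4 118. ] yawy -17.28 F [1.9 4.4 0.7] gap 0.7 q6 0.23
shift m [-0.     -0.0001  0.0104] turn deg [ 0.01 -0.03 -0.01]
Fc [0.47070181 4.77182748 0.73370673]
```

Request:
move_arm:
  moves:
    - {"gripper": 0, "dx": 0, "dy": 0, "dz": 0.003, "wx": 0, "wy": 0, "wz": 0}
    - {"gripper": 0, "dx": -0.0003, "dy": 0, "dz": 0.006, "wx": 0, "wy": 0, "wz": 0}
    - {"gripper": 0, "dx": -0.0005, "dy": 0, "dz": 0.009, "wx": 0, "wy": 0, "wz": 0}
    - {"gripper": 0, "dx": -0.0005, "dy": 0, "dz": 0.012, "wx": 0, "wy": 0, "wz": 0}
    - {"gripper": 0, "dx": -0.0005, "dy": 0, "dz": 0.015, "wx": 0, "wy": 0, "wz": 0}

```text
time: 18.8
position: [668.3, -35.3, 118.3]
eef_rot: [-0.348, 1.57, -2.221]
wrist_force: [1.2, 1.8, 0.5]
finger_gap: 0.8
```

Run:
```python
from h import *
goal(c2w([69,50,118]),CY); s=monitor.sense(); print('Fc',CR.T@s['wrist_force'])
```

```text
t 18.8 pos [668.3 -35.3 118.3] cr [ 69.1  54.5 118.3] yawy -17.3 F [1.2 1.8 0.5] gap 0.8 q6 0.21
shift m [ 0.0003 -0.0001  0.0045] turn deg [-0.01  0.02  0.01]
Fc [0.56777868 2.08393317 0.5072284 ]
```

Request:
move_arm:
  moves:
    - {"gripper": 0, "dx": 0, "dy": 0, "dz": 0.0025, "wx": 0, "wy": 0, "wz": 0}
    - {"gripper": 0, "dx": 0.0003, "dy": 0, "dz": 0.005, "wx": 0, "wy": 0, "wz": 0}
    - {"gripper": 0, "dx": 0.0006, "dy": 0, "dz": 0.0075, "wx": 0, "wy": 0, "wz": 0}
    - {"gripper": 0, "dx": 0.001, "dy": 0, "dz": 0.01, "wx": 0, "wy": 0, "wz": 0}
    - {"gripper": 0, "dx": 0.0015, "dy": 0, "dz": 0.012, "wx": 0, "wy": 0, "wz": 0}

```text
time: 19.3
position: [664.7, -46.7, 116.8]
eef_rot: [-0.304, 1.57, -2.176]
wrist_force: [0.3, 0.9, -0.7]
finger_gap: 0.7
```

Run:
```python
from h import *
goal(c2w([69,40,117]),CY); s=monitor.sense(); print('Fc',CR.T@s['wrist_force'])
```

```text
t 19.3 pos [664.7 -46.7 116.8] cr [ 69.1  42.6 116.8] yawy -17.29 F [ 0.3  0.9 -0.7] gap 0.7 q6 0.19
shift m [-0.0002 -0.0001  0.0026] turn deg [-0.    0.03  0.01]
Fc [ 0.03040349  0.90875177 -0.72532945]
```

Run:
```python
from h import *
snap('side','s11')
i=cv2.imread('pics/s11.png'); cv2.imwrite('pics/s11c.png',cv2.resize(i[160:280,260:400],None,fx=5,fy=5))
s=monitor.sense(); print('Fc',CR.T@s['wrist_force'])
```

```text
Fc [-0.19032616  1.08839667 -0.32521461]
```

View pics/s11c.png

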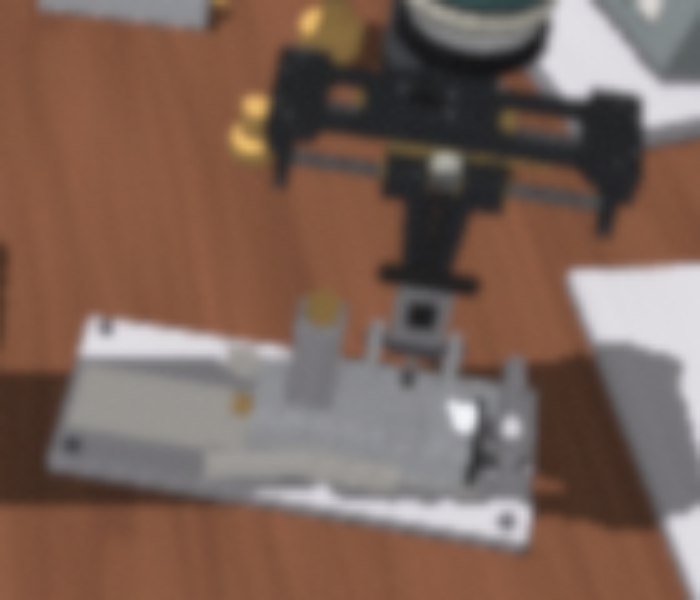

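The side view shows the bar still held against the fingers, past upright. Easing on toward the snap.

Request:
move_arm:
  moves:
    - {"gripper": 0, "dx": 0.0003, "dy": 0, "dz": 0.0015, "wx": 0, "wy": 0, "wz": 0}
    - {"gripper": 0, "dx": 0.0008, "dy": 0, "dz": 0.003, "wx": 0, "wy": 0, "wz": 0}
    - {"gripper": 0, "dx": 0.0013, "dy": 0, "dz": 0.0045, "wx": 0, "wy": 0, "wz": 0}
    - {"gripper": 0, "dx": 0.0018, "dy": 0, "dz": 0.006, "wx": 0, "wy": 0, "wz": 0}
    - {"gripper": 0, "dx": 0.0023, "dy": 0, "dz": 0.0075, "wx": 0, "wy": 0, "wz": 0}

```text
time: 19.85
position: [662.6, -53.6, 114.5]
eef_rot: [-0.394, 1.57, -2.267]
wrist_force: [0.6, 0.7, 0.1]
finger_gap: 0.5
```

Run:
```python
from h import *
goal(c2w([69,40,117]),CY); s=monitor.sense(); print('Fc',CR.T@s['wrist_force'])
```

```text
t 19.85 pos [662.6 -53.6 114.5] cr [ 69.1  35.3 114.5] yawy -17.29 F [0.6 0.7 0.1] gap 0.5 q6 0.18
shift m [-0.0025 -0.0001 -0.0047] turn deg [0.   0.02 0.01]
Fc [0.31200091 0.86592868 0.14540231]
```

Request:
move_arm:
  moves:
    - {"gripper": 0, "dx": 0.0005, "dy": 0, "dz": 0.0015, "wx": 0, "wy": 0, "wz": 0}
    - {"gripper": 0, "dx": 0.001, "dy": 0, "dz": 0.003, "wx": 0, "wy": 0, "wz": 0}
    - {"gripper": 0, "dx": 0.0015, "dy": 0, "dz": 0.0045, "wx": 0, "wy": 0, "wz": 0}
    - {"gripper": 0, "dx": 0.002, "dy": 0, "dz": 0.006, "wx": 0, "wy": 0, "wz": 0}
    - {"gripper": 0, "dx": 0.002, "dy": 0, "dz": 0.006, "wx": 0, "wy": 0, "wz": 0}

```text
time: 20.35
position: [660.8, -59.3, 112.5]
eef_rot: [-0.975, 1.571, -2.847]
wrist_force: [0.7, 0.0, 0.8]
finger_gap: 0.6
```

Run:
```python
from h import *
goal(c2w([69,40,117]),CY); snap('side','s12'); s=monitor.sense(); print('Fc',CR.T@s['wrist_force'])
i=cv2.imread('pics/s12.png'); cv2.imwrite('pics/s12c.png',cv2.resize(i[160:280,260:400],None,fx=5,fy=5))
```

```text
t 20.35 pos [660.8 -59.3 112.5] cr [ 69.1  29.3 112.5] yawy -17.3 F [0.7 0.  0.8] gap 0.6 q6 0.17
shift m [-0.0045 -0.0001 -0.0107] turn deg [-0.01  0.01  0.01]
Fc [-1.01596848  0.60254818 -0.06541333]
```

View pics/s12c.png

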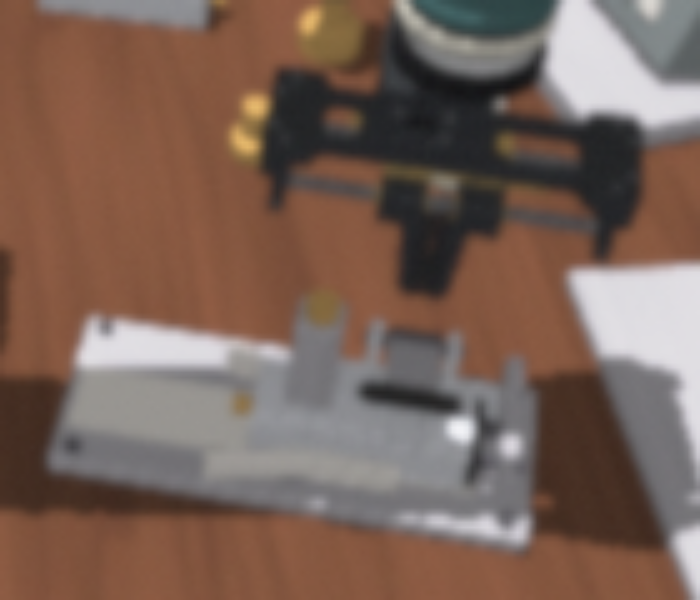

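Snapped: the bar now lies over the channel at crop (410,395), clear of the fingers. Retreating up, then checking closure.

Request:
move_arm:
  moves:
    - {"gripper": 0, "dx": -0.02, "dy": 0, "dz": 0, "wx": 0, "wy": 0, "wz": 0}
    - {"gripper": 0, "dx": -0.05, "dy": 0, "dz": 0, "wx": 0, "wy": 0, "wz": 0}
    - {"gripper": 0, "dx": -0.085, "dy": 0, "dz": 0, "wx": 0, "wy": 0, "wz": 0}
    - {"gripper": 0, "dx": -0.11, "dy": -0.02, "dz": 0, "wx": 0, "wy": 0, "wz": 0}
    - {"gripper": 0, "dx": -0.12, "dy": -0.05, "dz": 0, "wx": 0, "wy": 0, "wz": 0}

```text
time: 20.9
position: [615.5, -44.6, 236.5]
eef_rot: [1.749, 1.564, -0.124]
wrist_force: [0.4, 0.5, -0.0]
finger_gap: 0.4
```

Request:
move_arm:
  moves:
    - {"gripper": 0, "dx": 0, "dy": -0.03, "dz": -0.01, "wx": 0, "wy": 0, "wz": 0}
    - {"gripper": 0, "dx": 0, "dy": -0.06, "dz": -0.03, "wx": 0, "wy": 0, "wz": 0}
    - {"gripper": 0, "dx": 0, "dy": -0.09, "dz": -0.06, "wx": 0, "wy": 0, "wz": 0}
    - {"gripper": 0, "dx": 0, "dy": -0.11, "dz": -0.1, "wx": 0, "wy": 0, "wz": 0}
    - {"gripper": 0, "dx": 0, "dy": -0.12, "dz": -0.14, "wx": 0, "wy": 0, "wz": 0}

```text
time: 21.4
position: [538.8, 126.4, 233.1]
eef_rot: [2.296, 1.57, 0.423]
wrist_force: [-0.1, -0.7, 0.5]
finger_gap: 0.3
```

Run:
```python
from h import *
np.set_printoptions(precision=1,suppress=True)
goal(c2w([69,40,117]),CY); p,d=snap('top','t13'); 
i=cv2.imread('pics/t13.png'); cv2.imwrite('pics/t13c.png',cv2.resize(i[90:230,260:380],None,fx=4,fy=4)); cv2.imwrite('pics/t13f.png',i)
C=(cloud('top',d)-CO)@CR; g=p.max(-1)
m=(C[...,0]>35)&(C[...,0]<100)&(C[...,1]>-40)&(C[...,1]<5)&(C[...,2]>48)&(C[...,2]<90)
print(m.sum(),np.percentile(C[m],[3,50,97],axis=0)); k=m&(g<70); print('bar',k.sum(),np.percentile(C[k],[3,50,97],axis=0))
m=(C[...,0]>50)&(C[...,0]<90)&(C[...,1]>-15)&(C[...,1]<45)&(C[...,2]>44)&(C[...,2]<90)
v=C[m]; print('plate fit z vs y',np.polyfit(v[:,1],v[:,2],1))
m=(C[...,0]>-10)&(C[...,0]<50)&(abs(C[...,1])<30)&(C[...,2]>98)&(C[...,2]<115); print('stud',C[m].mean(0))
```

```text
t 21.4 pos [538.8 126.4 233.1] cr [-102.6  170.4  233.1] yawy -17.32 F [-0.1 -0.7  0.5] gap 0.3 q6 0.49
shift m [0.1 0.2 0.1] turn deg [-0. -0. -0.]
245 [[ 44.5 -29.3  48.7]
 [ 69.6 -15.4  55.1]
 [ 95.9   3.5  60. ]]
bar 69 [[ 45.7 -30.   50.6]
 [ 68.4 -26.1  56.2]
 [ 93.  -21.4  60. ]]
plate fit z vs y [ 0.  53.7]
stud [ 16.3   1.1 107.1]
```

View pics/t13f.png

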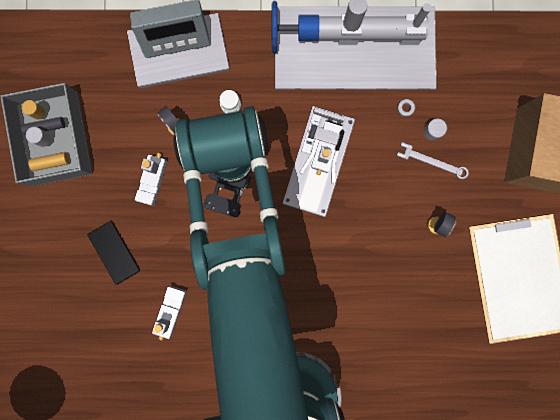

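View pics/t13c.png

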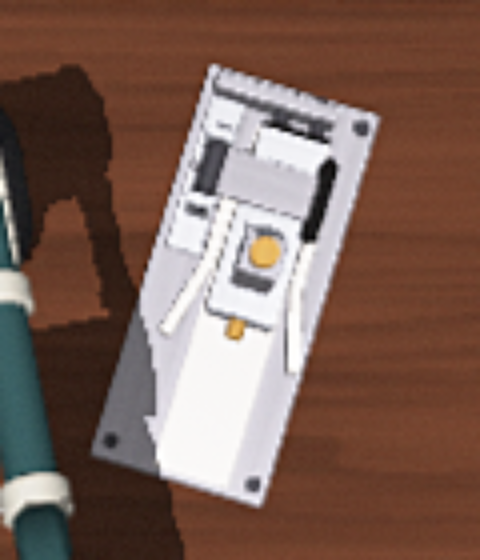

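Run:
```python
from h import *
d=np.load('pics/t13.npy'); C=(cloud('top',d)-CO)@CR
m=(C[...,0]>57)&(C[...,0]<81)&(C[...,1]>-16)&(C[...,1]<38)&(C[...,2]>44)&(C[...,2]<90)
from scipy.stats import theilslopes
v=C[m]; print(len(v),theilslopes(v[:,2],v[:,1]),np.median(v[:,2]))
d0=np.load('pics/top0.npy'); a=cv2.imread('pics/top0.png').astype(int); b=cv2.imread('pics/t13.png').astype(int)
for n,(u,v) in dict(collar=(406,107),mass=(436,128),wrench=(432,161),gb=(441,222),phone=(113,252),b1=(151,178),b2=(169,313),paste=(230,102),ga=(172,121)).items():
    print(n,np.abs(a-b)[v-14:v+15,u-14:u+15].mean().round(1))
```

```text
204 TheilslopesResult(slope=np.float64(-0.001687335381265428), intercept=np.float64(55.25481330168), low_slope=np.float64(-0.025708842860877133), high_slope=np.float64(0.022547768983818994)) 55.23595475150175
collar 2.8
mass 2.9
wrench 2.7
gb 2.5
phone 15.3
b1 2.5
b2 2.1
paste 9.4
ga 10.4
```

The flap is level: slope -0.002 ± 0.025, against 0.1 or more if it hadn't closed. One last side look at the bystanders the arm hides from the top.

Run:
```python
from h import *
snap('side','s14')
```

```text
(no output)
```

View pics/s14.png

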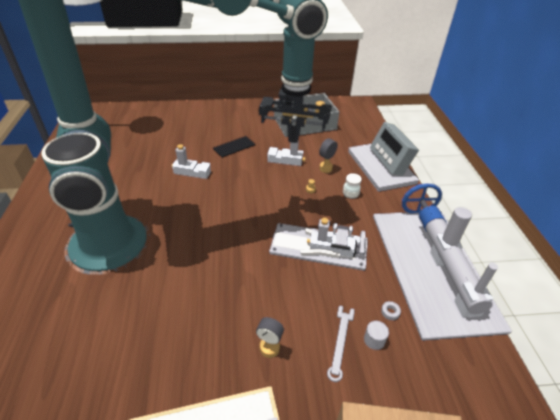

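All bystanders are at their original pixels (gauge_a (328,155), paste (352,186), adapter (311,187)). The flap is down over the block at (340,240). Letting the arm settle, then handing in.

Request:
move_arm:
  moves:
    - {"gripper": 0, "dx": 0, "dy": 0, "dz": 0, "wx": 0, "wy": 0, "wz": 0}
    - {"gripper": 0, "dx": 0, "dy": 0, "dz": 0, "wx": 0, "wy": 0, "wz": 0}
    - {"gripper": 0, "dx": 0, "dy": 0, "dz": 0, "wx": 0, "wy": 0, "wz": 0}
    - {"gripper": 0, "dx": 0, "dy": 0, "dz": 0, "wx": 0, "wy": 0, "wz": 0}
    - {"gripper": 0, "dx": 0, "dy": 0, "dz": 0, "wx": 0, "wy": 0, "wz": 0}

```text
time: 22.0
position: [540.3, 124.2, 232.6]
eef_rot: [-0.534, 1.571, -2.408]
wrist_force: [1.2, -0.2, 0.1]
finger_gap: 0.8
```

```bash
python3 -c "
from plant import job; print(job.sign_off())"
```

```text
the job is handed in; nothing more can be done
None
```

The job is done and handed in at about 22 s. The block is against the end stop and the flap snapped fully down into its groove.

- **What I did:** I took the rightmost of the three lookalike blocks by its stud and set it in the mouth, groove end first. I slid it in until I felt the stop at about 6.5 N, eased to about 3.6 N and released. I then pushed the flap's roller bar slowly from behind, with 6 N at most, until it left the fingers. The spring threw it down.
- **Last checks:** The flap is level within measurement, at a slope of -0.002 ± 0.025 where an unclosed flap would show 0.1 or more. Its bar lies at cradle y -26 mm, where about -25 is expected. In the last side view everything else stands where it started, and the arm is well clear.
- **Disagreements:** The arm's reading put the stud at cradle x 18.9 when it touched the stop. The top camera afterwards put it at 16.3, within about 3 mm and roughly the calibration error. From the top, the arm hid gauge_a and the paste and cast shade near the phone. I checked those three only by eye in the side picture.

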